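# Set up the drying posts and put the rinsed tubes on them

## Task

Stand every drying post on its foot in the drip tray and slide each rinsed open-ended tube down over a post of its own until it sits on the foot; a spare post stays bare. Keep the hand pointing down throughout: pinch each lying post by the collar on its rod, lift it, loosen the grip so that the heavy foot swings down under its own weight until the post hangs upright, tighten again and set it down. Leave the other things on the bench alone.

Things in the scene. Friction and masses are not known exactly. Their poses are not given: they have to be found in the camera images.
- tray: square aluminium drip tray, fixed to the bench, 220 x 220 mm outside, rim 14 mm high and 5 mm thick, floor 4 mm above the bench. Origin: centre of its underside; x and y along its sides, z up
- post_1: drying post, 150 g: steel foot plate 46x46x8 mm, round rod 10 mm thick on its middle (end cap 13 mm), 125 mm tall in all, grip collar 15 mm thick, 6 mm long, its middle 88 mm up; may be absent. Lies at first on foot edge and rod end. Origin: centre of foot's underside, z along the rod to its free end; mass centre 20 mm up. Pinched by the collar it holds still at 40 N, swings in 1 to 2 s at 4 N
- post_1_top (a point): the free end of post_1's rod, on its axis
- post_2: drying post, 150 g: steel foot plate 46x46x8 mm, round rod 10 mm thick on its middle (end cap 13 mm), 125 mm tall in all, grip collar 15 mm thick, 6 mm long, its middle 88 mm up; may be absent. Lies at first on foot edge and rod end. Origin: centre of foot's underside, z along the rod to its free end; mass centre 20 mm up. Pinched by the collar it holds still at 40 N, swings in 1 to 2 s at 4 N
- post_2_top (a point): the free end of post_2's rod, on its axis
- post_3: drying post, 150 g: steel foot plate 46x46x8 mm, round rod 10 mm thick on its middle (end cap 13 mm), 125 mm tall in all, grip collar 15 mm thick, 6 mm long, its middle 88 mm up; may be absent. Lies at first on foot edge and rod end. Origin: centre of foot's underside, z along the rod to its free end; mass centre 20 mm up. Pinched by the collar it holds still at 40 N, swings in 1 to 2 s at 4 N
- post_3_top (a point): the free end of post_3's rod, on its axis
- post_4: drying post, 150 g: steel foot plate 46x46x8 mm, round rod 10 mm thick on its middle (end cap 13 mm), 125 mm tall in all, grip collar 15 mm thick, 6 mm long, its middle 88 mm up; may be absent. Lies at first on foot edge and rod end. Origin: centre of foot's underside, z along the rod to its free end; mass centre 20 mm up. Pinched by the collar it holds still at 40 N, swings in 1 to 2 s at 4 N
- post_4_top (a point): the free end of post_4's rod, on its axis
- tube_1: white plastic tube, open at both ends, 50 g: outside 30 mm, bore 21 mm, 100 mm long, standing on end on the bench at the start; may be absent. Origin: centre of one end; z along its axis
- tube_1_mid (a point): the middle of tube_1's length, on its axis
- tube_2: white plastic tube, open at both ends, 50 g: outside 30 mm, bore 21 mm, 100 mm long, standing on end on the bench at the start; may be absent. Origin: centre of one end; z along its axis
- tube_2_mid (a point): the middle of tube_2's length, on its axis
- tube_3: white plastic tube, open at both ends, 50 g: outside 30 mm, bore 21 mm, 100 mm long, standing on end on the bench at the start; may be absent. Origin: centre of one end; z along its axis
- tube_3_mid (a point): the middle of tube_3's length, on its axis
- petri_dish: bystander, to be left alone: glass dish 60 mm across, 13 mm high. Origin: middle of its underside
- beaker_50: bystander, to be left alone: small glass beaker, 58 mm high. Origin: middle of its underside
- std_bottle: bystander, to be left alone: small white bottle with a blue cap, 42 mm across, 78 mm high. Origin: middle of its underside
- marker: bystander, to be left alone: capped marker pen, 135 mm long, lying. Origin: middle of its underside
- tweezers: bystander, to be left alone: steel tweezers, 131 mm long, lying. Origin: middle of its underside

How it is judged:
On the way:
1. one post hangs upright between the fingers of the downward-pointing hand, its foot more than 25 mm above the bench (((angle between post_1's own z axis and vertical below 0.45 rad and height (world z) of post_1 above 0.025 m and height (world z) of post_1_top above 0.1 m and contact force between the fingers and post_1 above 0.5 N) or (angle between post_2's own z axis and vertical below 0.45 rad and height (world z) of post_2 above 0.025 m and height (world z) of post_2_top above 0.1 m and contact force between the fingers and post_2 above 0.5 N) or (angle between post_3's own z axis and vertical below 0.45 rad and height (world z) of post_3 above 0.025 m and height (world z) of post_3_top above 0.1 m and contact force between the fingers and post_3 above 0.5 N) or (angle between post_4's own z axis and vertical below 0.45 rad and height (world z) of post_4 above 0.025 m and height (world z) of post_4_top above 0.1 m and contact force between the fingers and post_4 above 0.5 N))), for 0.2 s.
At the end, for the whole second after the job is handed in: every post stands upright (within 0.06 rad) on the tray's floor, the middle of its foot within 92 mm of the tray's middle along each side; every tube is round a post, sitting on its foot (tube's middle within 9 mm of the axis and 53 to 63 mm above the foot's underside, within 0.12 rad), all at rest (angle between each of post_1, post_2, post_3, post_4's own z axis and vertical below 0.06 rad and z of each of post_1, post_2, post_3, post_4 in the frame of tray below 0.008 m and x of post_1 in the frame of tray between -0.092 and 0.092 m and y of post_1 in the frame of tray between -0.092 and 0.092 m and height (world z) of each of post_1_top, post_2_top, post_3_top, post_4_top above 0.1 m and linear speed of each of post_1, post_2, post_3, post_4 below 0.02 m/s and x of post_2 in the frame of tray between -0.092 and 0.092 m and y of post_2 in the frame of tray between -0.092 and 0.092 m and x of post_3 in the frame of tray between -0.092 and 0.092 m and y of post_3 in the frame of tray between -0.092 and 0.092 m and x of post_4 in the frame of tray between -0.092 and 0.092 m and y of post_4 in the frame of tray between -0.092 and 0.092 m and ((horizontal distance between tube_1_mid and post_1 below 0.009 m and z of tube_1_mid in the frame of post_1 between 0.053 and 0.063 m and angle between the z axis of tube_1 and the z axis of post_1, either way round below 0.12 rad and linear speed of tube_1 below 0.02 m/s) or (horizontal distance between tube_1_mid and post_2 below 0.009 m and z of tube_1_mid in the frame of post_2 between 0.053 and 0.063 m and angle between the z axis of tube_1 and the z axis of post_2, either way round below 0.12 rad and linear speed of tube_1 below 0.02 m/s) or (horizontal distance between tube_1_mid and post_3 below 0.009 m and z of tube_1_mid in the frame of post_3 between 0.053 and 0.063 m and angle between the z axis of tube_1 and the z axis of post_3, either way round below 0.12 rad and linear speed of tube_1 below 0.02 m/s) or (horizontal distance between tube_1_mid and post_4 below 0.009 m and z of tube_1_mid in the frame of post_4 between 0.053 and 0.063 m and angle between the z axis of tube_1 and the z axis of post_4, either way round below 0.12 rad and linear speed of tube_1 below 0.02 m/s)) and ((horizontal distance between tube_2_mid and post_1 below 0.009 m and z of tube_2_mid in the frame of post_1 between 0.053 and 0.063 m and angle between the z axis of tube_2 and the z axis of post_1, either way round below 0.12 rad and linear speed of tube_2 below 0.02 m/s) or (horizontal distance between tube_2_mid and post_2 below 0.009 m and z of tube_2_mid in the frame of post_2 between 0.053 and 0.063 m and angle between the z axis of tube_2 and the z axis of post_2, either way round below 0.12 rad and linear speed of tube_2 below 0.02 m/s) or (horizontal distance between tube_2_mid and post_3 below 0.009 m and z of tube_2_mid in the frame of post_3 between 0.053 and 0.063 m and angle between the z axis of tube_2 and the z axis of post_3, either way round below 0.12 rad and linear speed of tube_2 below 0.02 m/s) or (horizontal distance between tube_2_mid and post_4 below 0.009 m and z of tube_2_mid in the frame of post_4 between 0.053 and 0.063 m and angle between the z axis of tube_2 and the z axis of post_4, either way round below 0.12 rad and linear speed of tube_2 below 0.02 m/s)) and ((horizontal distance between tube_3_mid and post_1 below 0.009 m and z of tube_3_mid in the frame of post_1 between 0.053 and 0.063 m and angle between the z axis of tube_3 and the z axis of post_1, either way round below 0.12 rad and linear speed of tube_3 below 0.02 m/s) or (horizontal distance between tube_3_mid and post_2 below 0.009 m and z of tube_3_mid in the frame of post_2 between 0.053 and 0.063 m and angle between the z axis of tube_3 and the z axis of post_2, either way round below 0.12 rad and linear speed of tube_3 below 0.02 m/s) or (horizontal distance between tube_3_mid and post_3 below 0.009 m and z of tube_3_mid in the frame of post_3 between 0.053 and 0.063 m and angle between the z axis of tube_3 and the z axis of post_3, either way round below 0.12 rad and linear speed of tube_3 below 0.02 m/s) or (horizontal distance between tube_3_mid and post_4 below 0.009 m and z of tube_3_mid in the frame of post_4 between 0.053 and 0.063 m and angle between the z axis of tube_3 and the z axis of post_4, either way round below 0.12 rad and linear speed of tube_3 below 0.02 m/s))); the robot touches nothing.
It fails at once if the hand is tipped more than 0.9 rad from pointing straight down (angle between the grasp point's own z axis and vertical between 0.9 and 2.24 rad).
It fails at once if a bystander (petri dish, small beaker, small bottle, marker pen or tweezers) is shifted more than 40 mm (distance of any of petri_dish, beaker_50, std_bottle, marker, tweezers from where it was at the start of the episode above 0.04 m).
Of post_1, post_2, post_3, post_4 only 3 to 4 are there at a start; the rules pass over those that are not, and their reading is None.
Of tube_1, tube_2, tube_3 only 2 to 3 are there at a start; the rules pass over those that are not, and their reading is None.
At some moment in a run one of post_1, post_2, post_3, post_4 may be knocked a few centimetres aside while the robot is not near it.
It also fails if it takes over 210 s, if anything falls off the work surface, if the arm or the gripper's body presses on something with over 40 N, if the wrist force passes 120 N, or if a joint passes its speed limit or range.

## Robot

A 6-joint arm with a two-finger parallel gripper is mounted at the origin on a cart in front of the work surface, level with it; the furniture and walls round the work are solid. World frame = base frame: x ahead of the robot, y to its left, z up, the work surface at z = 0. Lengths are in m, angles in rad, forces in N, time in s.
With the tool pointing down it reaches from about 0.375 to 0.9 m from the base axis. Payload 3.1 kg.
Tool frame: the origin (TCP) lies midway between the tips of the shut fingers; the grasp point (between the pads) lies 19 mm behind it; z points along the fingers, y is the line along which they close (so a half turn about z gives the same grasp; the last joint's range is limited). The gripper opens to 85 mm and grips with 20 to 120 N. Pads are 22 mm wide; open, the fingers measure 114 mm over their backs; the gripper's body (76 mm by 85 mm) begins 54 mm behind the grasp point. The pads swing forward as they close: fully open they stand 13 mm farther back than shut.
Start: joints at [0.986, 0.527, 1.433, -0, 1.181, -0.178], TCP at [0.247, 0.574, 0.207] pointing down, gripper open.
Joint ranges: [-3.08, 3.08], [-0.75, 2.2], [0.22, 2.44], [-1.43, 4.57], [0, 2.65], [-2.85, 2.85]. Speed limits (rad/s): [2.79, 2.79, 3.14, 3.14, 3.14, 3.14].

## Interface

Orientations are given as a unit quaternion [x, y, z, w].
In Python, from station import manip gives the robot as it stands.
- The arm moves only by the tool drive_tool, never from a script. Its argument "motion" is a list that holds one entry, the list of rows, each a list of 5 numbers: the finger opening in mm, from 0 to 85.4, then the shift along the tool's x, y, z in units of 30 mm (1.0 is 30 mm), then the turn about the tool's z in units of 8 degrees (1.0 is 8 degrees). In form: [[[fingers, x, y, z, yaw], ...]]. A call has 1 to 10 rows; each row is the pose to reach, as a shift and turn from the pose commanded when the call began, along the tool's axes at that moment; what a row does not reach only later rows make up. A row lasts 1/10 s, in which the tool goes at most 50 mm and 8.59 degrees, less where a joint would pass 70% of its speed; a pose out of reach is approached as far as the arm can. A call with a gripper value outside its range is refused whole. The fingers move at their own pace and stop on an object; "squeeze" is the grip in N (left out, the last holds). Time passes only in rows, so rows that repeat a pose let the fingers close. It gives the time, the measured TCP pose, the force, the opening and the grip force at its end, in the units of the state.
- manip.sense(): the state, without advancing time (a new reading comes with each control period).
- manip.snapshot(name): name is "scene" or "top"; returns the picture (400x640x3 uint8, red, green, blue); there is no depth.
- manip.camera_model(name): a dict with "fov_y" (degrees; the focal length in pixels is half the picture's height over the tangent of half this angle, whatever the lens; pixels are square), "cx", "cy" (the principal point, pixels), "k1" (the pictures are not rectified: a ray, as slopes to the right and down, at radius r is drawn at 1 + k1 r^2 times it, then the intrinsics apply), "origin" and "orientation" of the camera in the world. Camera axes: x right, y up, looking along -z (the intrinsics and any distortion apply to the point x, -y, -z); pixel columns grow to the right and rows downward; lengths in m; the calibration is good to about 2 mm. A picture is of the moment at which its call begins. camera_model takes no time and is no camera call.
- manip.sign_off(): hands the job in; it is judged then, once.
The state is a dict: "t": time; "q": joint angles; "qd": joint speeds; "tau": joint torques, N m; "tcp_pos": TCP position; "tool_rot": TCP orientation; "force": force on the tool from outside, world axes, zero at the start; "ft_torque": the same for the moment, N m; "finger_gap": opening from 0.0 (shut) to 1.0 (fully open); "gripper_force": force on a finger pad.
Only numpy, scipy, OpenCV 4.12 (cv2) and the standard library are available. Lean on these libraries where they do the work, as an engineer would, in place of code of your own. Each camera call takes 0.05 s, during which the arm holds its last target. There are 200 camera calls.

## Working session

There is one attempt and no reset: what is moved stays moved. The work goes in short steps, Python scripts to look and compute and a tool call to move; the robot and the scene stay as the last step left them, time stands still between calls to the robot, and variables do not carry over. Pictures are saved under pics/ and viewed, at most 14 in all, crops included, and the job is handed in when it is done.

Besides the shell and the picture viewer there is one more tool, called after "Emit:" as name(argument=value, ...), one argument or row to a line, values as JSON. drive_tool: Moves the arm, as the interface text tells. Its arguments: {"type":"object","properties":{"motion":{"type":"array","items":{"type":"array","items":{"type":"array","items":{"type":"number"}}}},"squeeze":{"type":"number"}},"required":["motion"]}

```bash
mkdir -p pics
cat > h.py <<'E'
import numpy as np, cv2
from scipy.spatial.transform import Rotation as R
from station import manip
def ray(name,u,v):
    c=manip.camera_model(name); f=200/np.tan(np.radians(c['fov_y'])/2)
    xd=np.array([(u-c['cx'])/f,(v-c['cy'])/f]); x=xd.copy()
    for _ in range(30): x=xd/(1+c['k1']*(x@x))
    d=R.from_quat(c['orientation']).apply([x[0],-x[1],-1.]); return np.array(c['origin']),d
def onz(name,u,v,z):
    o,d=ray(name,u,v); return o+d*(z-o[2])/d[2]
def proj(name,p):
    c=manip.camera_model(name); f=200/np.tan(np.radians(c['fov_y'])/2)
    q=R.from_quat(c['orientation']).inv().apply(np.array(p)-c['origin']); x=np.array([q[0],-q[1]])/-q[2]
    x=x*(1+c['k1']*(x@x)); return x*f+[c['cx'],c['cy']]
def snap(name,out=None):
    a=cv2.cvtColor(np.array(manip.snapshot(name)),cv2.COLOR_RGB2BGR)
    if out: cv2.imwrite('pics/'+out,a)
    return a
E
python3 - <<'E'
from h import *
for n in('top','scene'):
    snap(n,n+'0.png'); print(manip.camera_model(n))
s=manip.sense(); print(s['tcp_pos'],s['tool_rot'],s['finger_gap']); print(R.from_quat(s['tool_rot']).as_matrix())
E
```

```text
{'fov_y': 56.40026266326305, 'cx': 317.39138544798755, 'cy': 197.21326869856316, 'k1': -0.03432971976805992, 'origin': array([0.36878783, 0.02706124, 1.54206265]), 'orientation': array([-0.04633931,  0.03238827,  0.71131682, -0.70059407])}
{'fov_y': 56.56099365317696, 'cx': 315.4236954476531, 'cy': 200.5592363081971, 'k1': 0.012299321342079747, 'origin': array([-0.20143697,  0.63610701,  0.69415913]), 'orientation': array([-0.2039832 ,  0.42422431,  0.80449345, -0.36223594])}
[0.24683616 0.57342962 0.20565389] [ 2.01965766e-01  9.79392091e-01 -9.09149732e-04 -3.66640121e-04] 1.0020328584066867
[[-9.18419390e-01  3.95606681e-01 -1.08540311e-03]
 [ 3.95608014e-01  9.18418006e-01 -1.63273061e-03]
 [ 3.50934626e-04 -1.92892562e-03 -9.99998078e-01]]
```

View pics/top0.png

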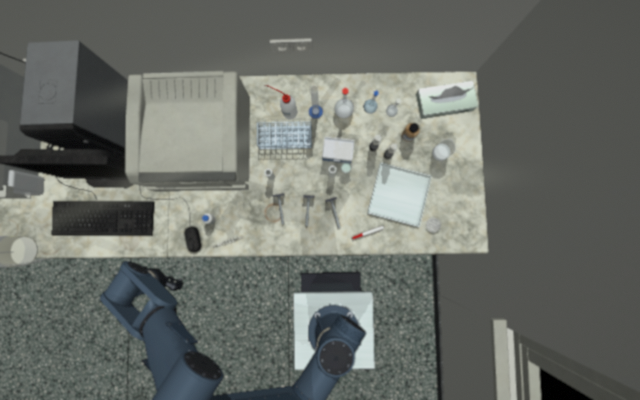

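View pics/scene0.png

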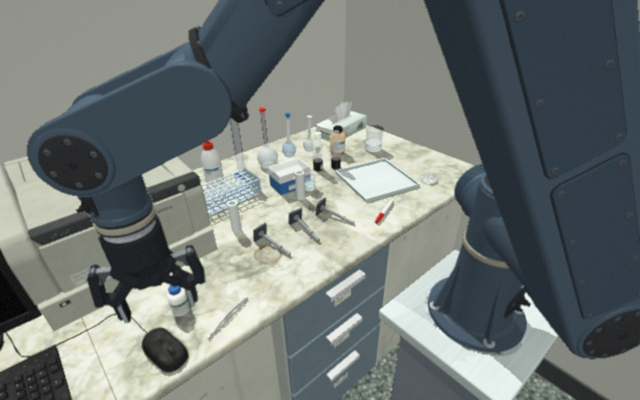

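Run:
```python
from h import *
a=cv2.imread('pics/top0.png')[145:255,200:450]; b=cv2.imread('pics/scene0.png')[140:280,210:450]
a=cv2.resize(a,None,fx=3.2,fy=3.2,interpolation=cv2.INTER_CUBIC);cv2.imwrite('pics/c1.png',a)
b=cv2.resize(b,None,fx=3.3,fy=3.3,interpolation=cv2.INTER_CUBIC);cv2.imwrite('pics/c2.png',b)
```

```text
(no output)
```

View pics/c1.png

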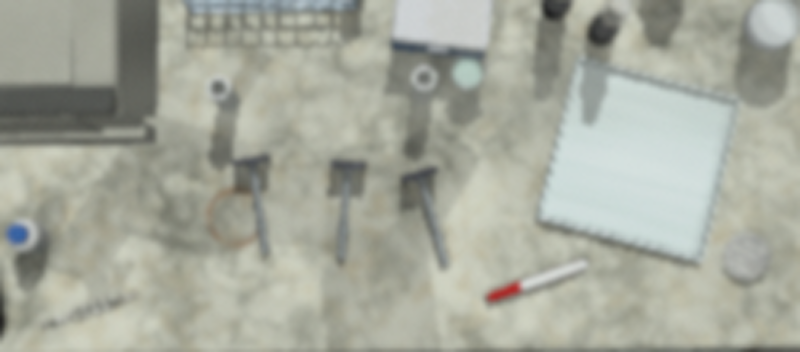

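View pics/c2.png

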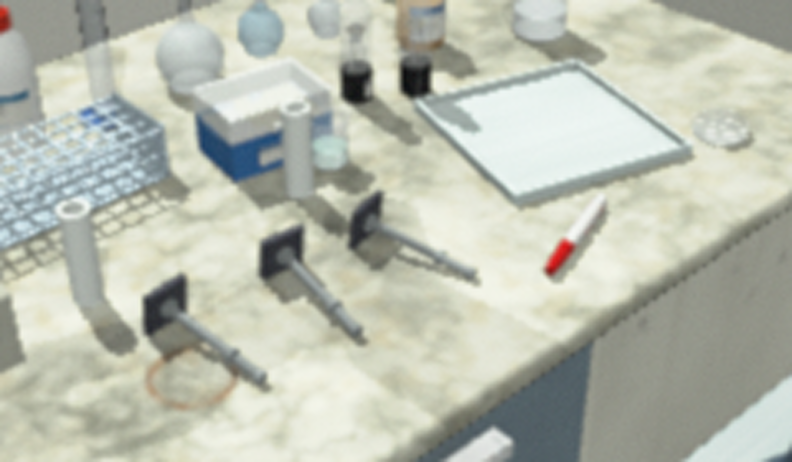

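Run:
```python
from h import *
out=[]
for n,(r0,r1,c0,c1) in(('top',(145,255,200,450)),('scene',(140,280,210,450))):
    a=cv2.imread(f'pics/{n}0.png').astype(int)[r0:r1,c0:c1]
    m=((a[...,2]-a[...,0])<4).astype(np.uint8)
    k,l,st,ce=cv2.connectedComponentsWithStats(m,connectivity=8)
    for i in range(1,k):
        if st[i,4]>12: print(n,i,st[i]+[c0,r0,0,0,0],ce[i]+[c0,r0])
    v=np.where(m[...,None]>0,a,0).astype(np.uint8)
    out.append(cv2.resize(v,(790,int(790*(r1-r0)/(c1-c0))),interpolation=cv2.INTER_NEAREST))
o=np.vstack(out); o=cv2.resize(o,None,fx=600/o.shape[0],fy=600/o.shape[0]); cv2.imwrite('pics/m.png',o)
for n,u,v,z in [('top',332.0,168.6,.1),('scene',210+296/3.3,140+107/3.3,.1),('top',267.6,172.2,.1),('scene',210+73/3.3,140+208/3.3,.1),
 ('top',282.5,224.7,.0065),('scene',290,255,.0065),('top',306.5,226.9,.0065),('scene',319,241.4,.0065),('top',338,227.8,.0065),('scene',353.3,223.3,.0065),
 ('top',345.5,168,.02)]+[('top',200+u/3.2,145+v/3.2,.014) for u,v in((578,62),(736,100),(698,262),(541,220))]+[('scene',210+u/3.3,140+v/3.3,.014) for u,v in((574,62),(690,150),(519,200),(417,102))]:
    print(n,round(u,1),round(v,1),onz(n,u,v,z).round(4))
```

```text
top 1 [257 145  56   5 241] [283.11618257 146.7219917 ]
top 2 [322 145  32  29 642] [338.86915888 155.57320872]
top 3 [370 145   8   6  38] [373.05263158 147.07894737]
top 4 [432 145  18  16 241] [440.92116183 152.19087137]
top 5 [385 150   8   9  41] [387.6097561  154.41463415]
top 7 [ 368  162   64   65 2916] [399.25102881 194.38751715]
top 8 [329 165   8  11  73] [332.24657534 170.01369863]
top 9 [265 169   9  10  60] [268.9        173.53333333]
top 10 [200 172  36  10 281] [216.90391459 176.1886121 ]
top 11 [272 193  12  31  95] [279.67368421 205.15789474]
top 12 [304 195  10  31 100] [307.59 206.56]
top 13 [326 197  14  31 108] [333.62037037 209.43518519]
top 14 [201 213  14  11 116] [207.5        218.37068966]
top 15 [427 219  13  13 116] [432.86206897 224.50862069]
top 16 [364 226  19  10  58] [372.56896552 230.55172414]
scene 1 [233 140  10  15 116] [237.4137931  146.49137931]
scene 2 [264 140   4   4  15] [265.4 141.4]
scene 3 [282 140  14  18 190] [288.4        148.72105263]
scene 4 [304 140   9  12  90] [308.22222222 145.08888889]
scene 5 [334 141  11  11  63] [338.5555555
[... 880 characters left out ...]
op 267.6 172.2 [0.6325 0.2489 0.1   ]
scene 232.1 203.0 [0.6289 0.2494 0.1   ]
top 282.5 224.7 [0.4292 0.2015 0.0065]
scene 290 255 [0.4286 0.2015 0.0065]
top 306.5 226.9 [0.4188 0.1027 0.0065]
scene 319 241.4 [0.4183 0.1051 0.0065]
top 338 227.8 [ 0.4132 -0.0266  0.0065]
scene 353.3 223.3 [ 0.4119 -0.0278  0.0065]
top 345.5 168 [ 0.659  -0.0621  0.02  ]
top 380.6 164.4 [ 0.6729 -0.2086  0.014 ]
top 430.0 176.2 [ 0.6196 -0.411   0.014 ]
top 418.1 226.9 [ 0.4116 -0.3528  0.014 ]
top 369.1 213.8 [ 0.4684 -0.1545  0.014 ]
scene 383.9 158.8 [ 0.6149 -0.4064  0.014 ]
scene 419.1 185.5 [ 0.4028 -0.3421  0.014 ]
scene 367.3 200.6 [ 0.4598 -0.1416  0.014 ]
scene 336.4 170.9 [ 0.6717 -0.204   0.014 ]
```

View pics/m.png

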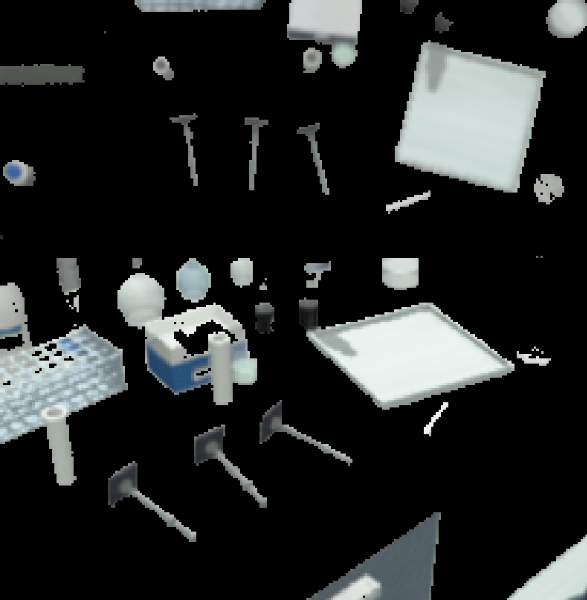

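```bash
cat >> h.py <<'E'
def mask(n):
    a=snap(n).astype(int); return ((a[...,2]-a[...,0])<4).astype(np.uint8)
def comp(m,u,v):
    l=cv2.connectedComponents(m,connectivity=8)[1]; ys,xs=np.nonzero(m); i=np.argmin((xs-u)**2+(ys-v)**2)
    ys,xs=np.nonzero(l==l[ys[i],xs[i]]); return np.c_[xs,ys].astype(float)
def rod(guess_end,guess_foot):
    """lying post: 3D line from the two views -> end, direction end->foot, collar"""
    N=[];E={}
    for n in('top','scene'):
        e,f=proj(n,[*guess_end,.0065]),proj(n,[*guess_foot,.02])
        p=comp(mask(n),*((e+f)/2)); d=(e-f)/np.linalg.norm(e-f)
        s=p@d; q=p[s>s.max()-0.55*np.linalg.norm(e-f)]
        vx,vy,x0,y0=cv2.fitLine(q.astype(np.float32),cv2.DIST_HUBER,0,.01,.01).ravel()
        w=np.array([vx,vy])*np.sign(np.array([vx,vy])@d); c=np.array([x0,y0])
        ee=c+w*(((p-c)@w).max()+.5); E[n]=onz(n,*ee,.0065)
        N.append((n,c,w))
    # planes
    pl=[]
    for n,c,w in N:
        o,d1=ray(n,*(c-8*w)); _,d2=ray(n,*(c+8*w)); nn=np.cross(d1,d2); nn/=np.linalg.norm(nn); pl.append((nn,nn@o))
    D=np.cross(pl[0][0],pl[1][0]); D/=np.linalg.norm(D)
    g=np.array([*guess_foot,.02])-np.array([*guess_end,.0065]); D*=np.sign(D@g)
    # heading also from the top view alone, on the sloping axis' heights
    n,c,w=N[0]; h=onz(n,*(c-8*w),.0135)-onz(n,*(c+8*w),.0095); h2=h[:2]/np.linalg.norm(h[:2])
    end=(E['top']+E['scene'])/2
    return E,D,h2,end
E
python3 - <<'E'
from h import *
for e,f in(((.429,.2015),(.55,.22)),((.4185,.104),(.54,.1)),((.4125,-.027),(.53,0))):
    E,D,h,end=rod(e,f); print(E['top'].round(4),E['scene'].round(4),'D',D.round(3),np.degrees(np.arctan2(D[1],D[0])).round(1),'top hd',np.degrees(np.arctan2(h[1],h[0])).round(1),'collar',(end[:2]+.037*h).round(4))
    t=end+.125*np.array([*h,.13]); print(' foot',t.round(3),proj('top',t),proj('scene',t))
E
```

```text
[0.4339 0.2013 0.0065] [0.4293 0.2023 0.0065] D [0.979 0.124 0.159] 7.2 top hd 7.8 collar [0.4682 0.2068]
 foot [0.555 0.219 0.023] [277.74606532 193.88583078] [258.22505248 231.53228156]
[0.4244 0.103  0.0065] [0.4197 0.1063 0.0065] D [ 0.977 -0.08   0.196] -4.7 top hd -4.3 collar [0.459  0.1019]
 foot [0.547 0.095 0.023] [307.7627448  195.49720575] [293.62739551 215.81220372]
[ 0.414  -0.0298  0.0065] [ 0.4144 -0.0302  0.0065] D [0.951 0.272 0.148] 16.0 top hd 15.7 collar [ 0.4498 -0.0199]
 foot [0.534 0.004 0.023] [330.08901375 198.0965086 ] [318.67427585 205.98384247]
```

```bash
cat >> h.py <<'E'
def go(x,y,z,head=None):
    """head: desired heading (deg) of the rod/tool x line; returns row units"""
    s=manip.sense(); M=R.from_quat(s['tool_rot']).as_matrix(); d=M.T@(np.array([x,y,z])-s['tcp_pos'])/.03
    cur=np.degrees(np.arctan2(M[1,0],M[0,0])); w=0
    if head is not None: w=-((head-cur+90)%180-90)/8
    print('tcp',np.round(s['tcp_pos'],4),'head',cur.round(2),'-> x,y,z,yaw',d.round(3),round(w,3),'t',s['t'],'gap',s['finger_gap'])
E
python3 -c "
from h import *
go(.466,.207,.15,7.5)"
```

```text
tcp [0.2472 0.5739 0.2064] head 156.69 -> x,y,z,yaw [-11.537  -8.346   1.881] -3.851 t 0.4 gap 1.003912023896328
```

Emit:
drive_tool(
  motion=[
    [[50,-11.54,-8.35,1.88,-3.85],[50,-11.54,-8.35,1.88,-3.85],[50,-11.54,-8.35,1.88,-3.85],[50,-11.54,-8.35,1.88,-3.85],[50,-11.54,-8.35,1.88,-3.85],[50,-11.54,-8.35,1.88,-3.85],[50,-11.54,-8.35,1.88,-3.85],[50,-11.54,-8.35,1.88,-3.85],[50,-11.54,-8.35,1.88,-3.85],[50,-11.54,-8.35,1.88,-3.85]],
  ],
  squeeze=40,
)

```text
t: 1.4
tcp_pos: [0.4692, 0.2032, 0.1498]
tool_rot: [-0.062, 0.998, -0.0, 0.001]
force: [-0.2, 0.6, -0.3]
finger_gap: 0.582
gripper_force: 0.0
```

```bash
python3 -c "
from h import *
go(.466,.207,.003,7.5)"
```

```text
tcp [0.4692 0.2032 0.1498] head -172.86 -> x,y,z,yaw [0.099 0.143 4.894] -0.045 t 1.4 gap 0.5820408429641032
```

Emit:
drive_tool(
  motion=[
    [[50,0.05,0.1,1.2,0],[50,0.05,0.1,2.5,0],[50,0.05,0.1,3.6,0],[50,0.05,0.1,4.3,0],[50,0.05,0.1,4.6,0],[50,0.05,0.1,4.8,0],[50,0.05,0.1,4.85,0],[50,0.05,0.1,4.85,0]],
  ],
)

```text
t: 2.2
tcp_pos: [0.4648, 0.2101, 0.0054]
tool_rot: [-0.065, 0.998, 0.0, 0.001]
force: [0.2, -0.4, 0.3]
finger_gap: 0.587
gripper_force: 0.0
```

```bash
python3 -c "
from h import *
go(.466,.207,.003,7.5)
a=snap('scene'); b=snap('top')
u,v=proj('scene',[.466,.207,.02]).astype(int); print(u,v)
cv2.imwrite('pics/d1.png',cv2.resize(a[v-60:v+60,u-80:u+80],None,fx=5,fy=5,interpolation=cv2.INTER_CUBIC))"
```

```text
tcp [0.4648 0.2101 0.0054] head -172.49 -> x,y,z,yaw [-0.026 -0.107  0.079] 0.001 t 2.2 gap 0.5868615766930086
279 245
```

View pics/d1.png

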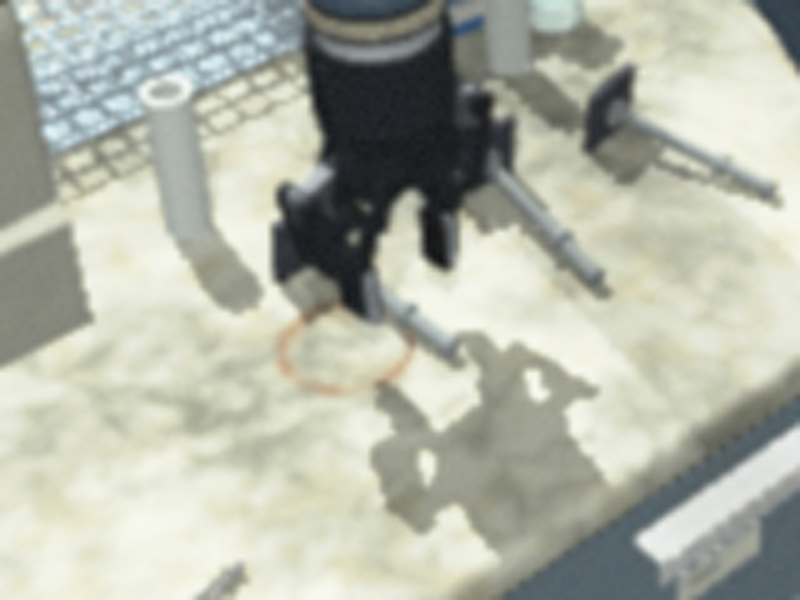

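```bash
python3 -c "
from h import *
for u,v in((408,312),(570,240),(730,163)): print(onz('scene',199+u/5,185+v/5,.0115+.003))
M=R.from_quat(manip.sense()['tool_rot']).as_matrix();p=manip.sense()['tcp_pos']
for dy in(-.024,.024):
  for dx in(-.011,.011): print((np.array(proj('scene',p+M@[dx,dy,-.005]))-[199,185])*5)
"
```

```text
[0.46350345 0.20693802 0.0145    ]
[0.45109407 0.09931841 0.0145    ]
[ 0.44192346 -0.02195992  0.0145    ]
[419.75805073 288.66240484]
[447.21830209 305.25199726]
[357.1522444  332.06464931]
[384.65621174 349.66597434]
```

Emit:
drive_tool(
  motion=[
    [[40,0.0,-0.1,0.05,0],[25,0.0,-0.1,0.05,0],[8,0.0,-0.1,0.05,0],[8,0.0,-0.1,0.05,0],[8,0.0,-0.1,0.05,0],[8,0.0,-0.1,0.05,0],[8,0.0,-0.1,0.05,0]],
  ],
  squeeze=40,
)

```text
t: 3.0
tcp_pos: [0.4646, 0.2068, 0.0031]
tool_rot: [-0.065, 0.998, -0.0, -0.0]
force: [-0.1, -0.4, -0.4]
finger_gap: 0.095
gripper_force: 0.0
```

```bash
python3 -c "
from h import *
go(.466,.207,.003,7.5)
a=snap('scene')
u,v=279,245
cv2.imwrite('pics/d2.png',cv2.resize(a[v-40:v+40,u-50:u+50],None,fx=7,fy=7,interpolation=cv2.INTER_CUBIC))"
```

```text
tcp [0.4646 0.2068 0.0031] head -172.51 -> x,y,z,yaw [-0.049  0.001  0.002] -0.001 t 3.0 gap 0.09544975939747657
```

View pics/d2.png

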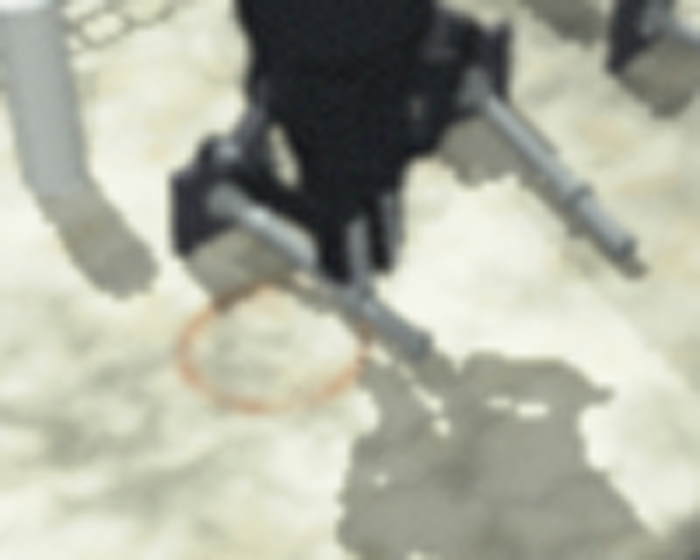

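Emit:
drive_tool(
  motion=[
    [[0,0,0,0,0],[0,0,0,0,0],[0,0,0,0,0],[0,0,0,0,0]],
  ],
)

```text
t: 3.45
tcp_pos: [0.4646, 0.2068, 0.0031]
tool_rot: [-0.065, 0.998, 0.0, 0.0]
force: [-0.8, 0.1, -0.3]
finger_gap: 0.006
gripper_force: 0.0
```

```bash
python3 -c "
from h import *
a=snap('scene');b=snap('top')
s=manip.sense();print(s['finger_gap'],s['gripper_force'],s['tcp_pos'])
print(proj('scene',s['tcp_pos']),proj('top',s['tcp_pos']))
c=cv2.resize(a[205:285,229:329],None,fx=5,fy=5,interpolation=cv2.INTER_CUBIC)
u,v=proj('top',s['tcp_pos']).astype(int);print(u,v)
d=cv2.resize(b[v-40:v+40,u-25:u+25],None,fx=5,fy=5,interpolation=cv2.INTER_CUBIC)
cv2.imwrite('pics/d3.png',np.hstack([c,d]))"
```

```text
0.0010873891118196267 0.0 [0.46461315 0.20674752 0.00310953]
[280.71567637 250.27890989] [281.3038889  216.18717909]
281 216
```

View pics/d3.png

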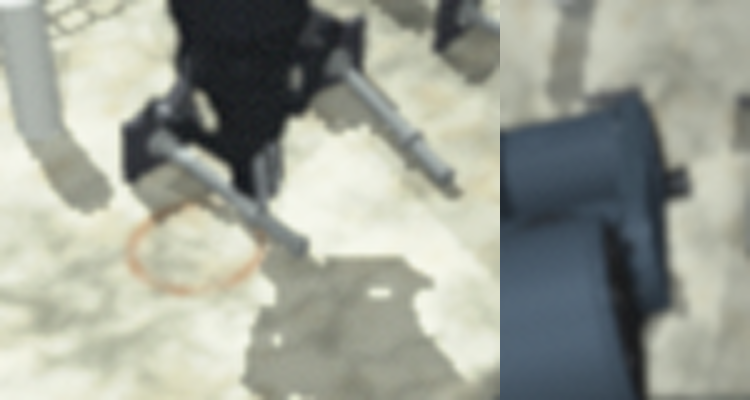

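Emit:
drive_tool(
  motion=[
    [[0,0,0,-0.6,0],[0,0,0,-1,0],[20,0,0,-1,0],[36,0,0,-1,0],[36,0,0,-0.6,0],[36,0,0,-0.2,0],[36,0,0,0,0],[36,0,0,0.1,0],[36,0,0,0.1,0]],
  ],
)

```text
t: 4.45
tcp_pos: [0.4639, 0.2066, -0.0009]
tool_rot: [-0.065, 0.998, -0.0, -0.001]
force: [0.1, 1.3, 0.3]
finger_gap: 0.42
gripper_force: 0.0
```

```bash
python3 -c "
from h import *
a=snap('scene')
s=manip.sense();print(s['finger_gap'],s['force'],s['tcp_pos'])
c=cv2.resize(a[205:285,229:329],None,fx=7,fy=7,interpolation=cv2.INTER_CUBIC)
M=R.from_quat(s['tool_rot']).as_matrix()
for d in([0,0,0],[-.011,.018,0],[.011,.018,0],[-.011,-.018,0],[.011,-.018,0]):
  print(d,((proj('scene',s['tcp_pos']+M@d)-[229,205])*7).round())
cv2.imwrite('pics/d4.png',c)"
```

```text
0.42048942116851296 [ 0.02290136  0.11811802 -0.51533538] [ 0.46428842  0.20666812 -0.00046933]
[0, 0, 0] [363. 324.]
[-0.011, 0.018, 0] [311. 335.]
[0.011, 0.018, 0] [350. 360.]
[-0.011, -0.018, 0] [376. 290.]
[0.011, -0.018, 0] [415. 313.]
```

View pics/d4.png

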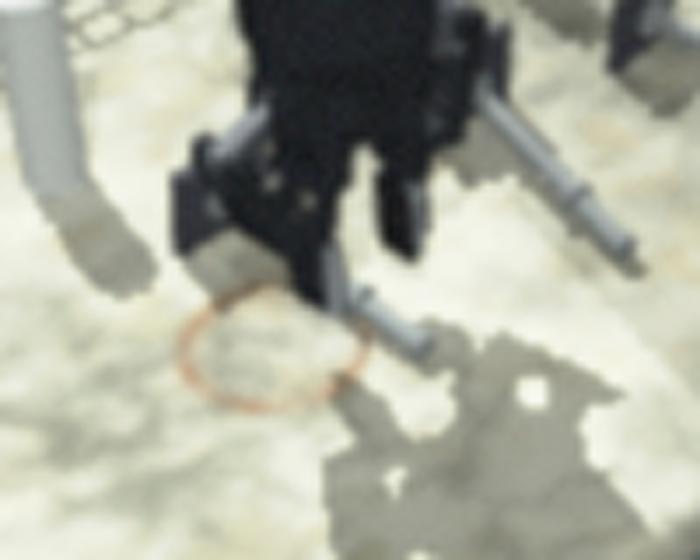

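Emit:
drive_tool(
  motion=[
    [[26,0,0,0,0],[26,0,0,0.0,0],[26,0,0,0.05,0],[26,0,0,0.1,0],[26,0,0,0.1,0]],
  ],
)

```text
t: 5.0
tcp_pos: [0.4645, 0.2067, -0.0029]
tool_rot: [-0.065, 0.998, -0.0, -0.0]
force: [-0.7, -0.7, -0.6]
finger_gap: 0.304
gripper_force: 0.0
```

```bash
python3 -c "
from h import *
a=snap('scene')
s=manip.sense();print(s['finger_gap'],s['force'],s['tcp_pos'])
c=cv2.resize(a[205:285,229:329],None,fx=7,fy=7,interpolation=cv2.INTER_CUBIC)
cv2.imwrite('pics/d5.png',c)"
```

```text
0.30407918440185694 [ 0.25968811 -0.18801644 -1.14449404] [ 0.46454723  0.20675562 -0.00290806]
```

View pics/d5.png

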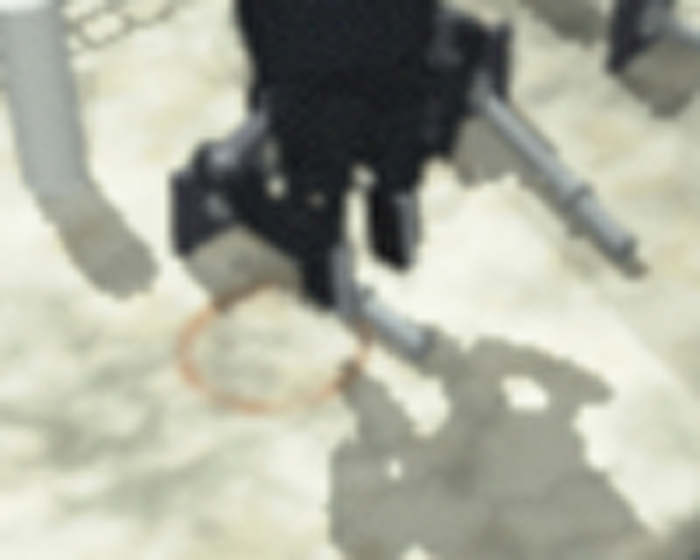

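Emit:
drive_tool(
  motion=[
    [[28,0,0,0.1,0],[28,0,0,0.2,0],[28,0,0,0.2,0]],
  ],
)

```text
t: 5.35
tcp_pos: [0.4643, 0.2067, -0.0094]
tool_rot: [-0.065, 0.998, -0.0, -0.0]
force: [0.3, 0.6, 0.1]
finger_gap: 0.327
gripper_force: 0.0
```

Emit:
drive_tool(
  motion=[
    [[28,0,0,0.05,0],[28,0,0,0.1,0],[28,0,0,0.1,0]],
  ],
)

```text
t: 5.65
tcp_pos: [0.4645, 0.2067, -0.0121]
tool_rot: [-0.065, 0.998, -0.0, -0.0]
force: [-0.1, -0.2, -0.8]
finger_gap: 0.323
gripper_force: 0.0
```

No contact even at TCP z = -12 mm, so the tips do sit higher than reported. Close now.

Emit:
drive_tool(
  motion=[
    [[20,0,0,0,0],[8,0,0,0,0],[6,0,0,0,0],[6,0,0,0,0],[6,0,0,0,0],[6,0,0,0,0]],
  ],
  squeeze=40,
)

```text
t: 6.25
tcp_pos: [0.4646, 0.2067, -0.0116]
tool_rot: [-0.065, 0.998, -0.0, 0.0]
force: [-1.0, -0.9, 5.8]
finger_gap: 0.107
gripper_force: 39.1
```

Emit:
drive_tool(
  motion=[
    [[26,0,0,0,0],[26,0,0,0,0],[26,0,0,0,0],[26,0,0,0.1,0],[26,0,0,0.2,0],[26,0,0,0.2,0]],
  ],
)

```text
t: 6.85
tcp_pos: [0.4642, 0.2067, -0.0185]
tool_rot: [-0.065, 0.998, -0.0, -0.001]
force: [0.6, 0.4, -0.9]
finger_gap: 0.304
gripper_force: 0.0
```

Emit:
drive_tool(
  motion=[
    [[18,0,0,0,0],[8,0,0,0,0],[6,0,0,0,0],[6,0,0,0,0],[6,0,0,0,0]],
  ],
  squeeze=40,
)

```text
t: 7.35
tcp_pos: [0.4645, 0.2067, -0.0179]
tool_rot: [-0.065, 0.998, -0.0, -0.0]
force: [-0.6, 1.0, -0.3]
finger_gap: 0.138
gripper_force: 39.0
```

Emit:
drive_tool(
  motion=[
    [[26,0,0,0,0],[26,0,0,0,0],[26,0,0,0,0],[26,0,0,0.08,0],[26,0,0,0.15,0],[26,0,0,0.15,0]],
  ],
)

```text
t: 7.95
tcp_pos: [0.4644, 0.2067, -0.0227]
tool_rot: [-0.065, 0.998, -0.0, -0.0]
force: [-0.6, 0.1, 0.1]
finger_gap: 0.3
gripper_force: 0.0
```

Emit:
drive_tool(
  motion=[
    [[18,0,0,0,0],[8,0,0,0,0],[6,0,0,0,0],[6,0,0,0,0],[6,0,0,0,0]],
  ],
  squeeze=40,
)

```text
t: 8.45
tcp_pos: [0.4645, 0.2067, -0.0224]
tool_rot: [-0.065, 0.998, -0.0, -0.0]
force: [0.0, -0.0, 0.9]
finger_gap: 0.14
gripper_force: 38.9
```

```bash
python3 -c "
from h import *
a=snap('scene')
s=manip.sense();print(s['finger_gap'],s['force'],s['tcp_pos'],s['q'],s['gripper_force'])
c=cv2.resize(a[205:285,229:329],None,fx=7,fy=7,interpolation=cv2.INTER_CUBIC)
cv2.imwrite('pics/d6.png',c)"
```

```text
0.13604082668903655 [-0.2183843   0.24108953 -0.61331385] [ 0.46454075  0.20675218 -0.02236431] [ 1.98678353e-01  7.67170152e-01  1.87329472e+00 -2.06251105e-05
  5.01219595e-01 -1.50288782e+00] 38.940632343292236
```

View pics/d6.png

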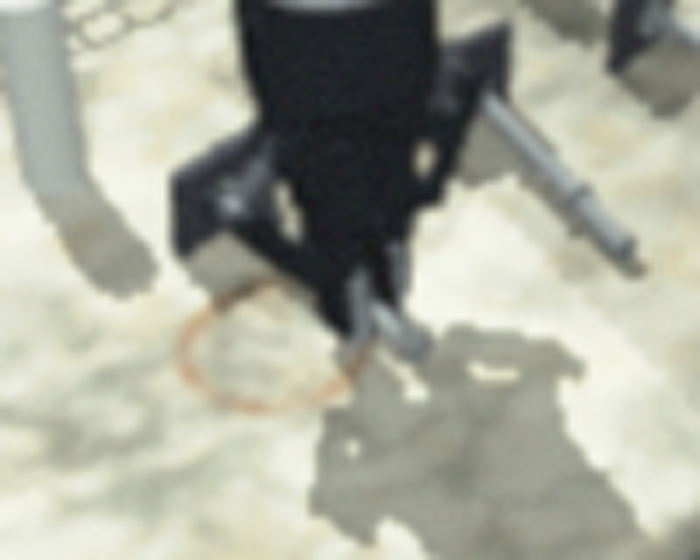

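Emit:
drive_tool(
  motion=[
    [[6,0,0,-0.5,0],[6,0,0,-1.5,0],[6,0,0,-2.5,0],[6,0,0,-3.5,0],[6,0,0,-4.5,0],[6,0,0,-5.2,0],[6,0,0,-5.4,0],[6,0,0,-5.4,0],[6,0,0,-5.4,0]],
  ],
)

```text
t: 9.4
tcp_pos: [0.4635, 0.2065, 0.1385]
tool_rot: [-0.065, 0.998, -0.0, -0.001]
force: [-0.4, -0.1, -1.6]
finger_gap: 0.14
gripper_force: 38.9
```

Emit:
drive_tool(
  motion=[
    [[6,0,0,0,0],[6,0,0,0,0],[6,0,0,0,0],[6,0,0,0,0],[6,0,0,0,0],[6,0,0,0,0],[6,0,0,0,0],[6,0,0,0,0],[6,0,0,0,0],[6,0,0,0,0]],
  ],
  squeeze=4,
)

```text
t: 10.4
tcp_pos: [0.4646, 0.2068, 0.1396]
tool_rot: [-0.065, 0.998, 0.0, 0.0]
force: [0.9, -0.4, -1.4]
finger_gap: 0.141
gripper_force: 38.9
```

Emit:
drive_tool(
  motion=[
    [[6,0,0,0,0],[6,0,0,0,0],[6,0,0,0,0],[6,0,0,0,0],[6,0,0,0,0],[6,0,0,0,0],[6,0,0,0,0],[6,0,0,0,0],[6,0,0,0,0]],
  ],
)

```text
t: 11.3
tcp_pos: [0.4646, 0.2067, 0.1396]
tool_rot: [-0.065, 0.998, -0.0, 0.0]
force: [0.2, 0.0, -2.0]
finger_gap: 0.143
gripper_force: 38.9
```

```bash
python3 -c "
from h import *
s=manip.sense();print(s['finger_gap'],s['force'],s['tcp_pos'],s['ft_torque'])
a=snap('scene');print(proj('scene',s['tcp_pos']))
u,v=proj('scene',s['tcp_pos']).astype(int)
c=cv2.resize(a[v-50:v+50,u-50:u+50],None,fx=6,fy=6,interpolation=cv2.INTER_CUBIC)
cv2.imwrite('pics/e1.png',c);print(u,v)"
```

```text
0.1433408626989856 [ 0.22790664  0.04241574 -2.01377643] [0.46461949 0.20674838 0.1396056 ] [0.01184878 0.08327728 0.04820389]
[276.87671302 210.38120236]
276 210
```

View pics/e1.png

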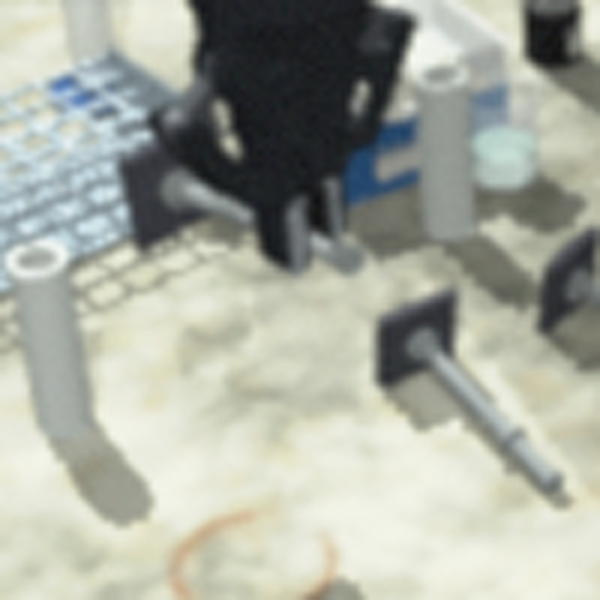

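Emit:
drive_tool(
  motion=[
    [[11,0,0,0,0],[11,0,0,0,0],[11,0,0,0,0]],
  ],
  squeeze=20,
)

```text
t: 11.65
tcp_pos: [0.4646, 0.2068, 0.1396]
tool_rot: [-0.065, 0.998, -0.0, -0.0]
force: [0.2, -0.1, -1.2]
finger_gap: 0.143
gripper_force: 38.9
```

Emit:
drive_tool(
  motion=[
    [[12.2,0,0,0,0],[12.2,0,0,0,0]],
  ],
  squeeze=4,
)

```text
t: 11.85
tcp_pos: [0.4646, 0.2068, 0.1396]
tool_rot: [-0.065, 0.998, 0.0, 0.0]
force: [0.3, 0.2, -1.6]
finger_gap: 0.145
gripper_force: 33.7
```

Emit:
drive_tool(
  motion=[
    [[13.4,0,0,0,0],[13.4,0,0,0,0],[13.4,0,0,0,0]],
  ],
  squeeze=4,
)

```text
t: 12.15
tcp_pos: [0.4644, 0.2067, 0.1395]
tool_rot: [-0.065, 0.998, -0.0, -0.0]
force: [-0.6, -0.5, -1.1]
finger_gap: 0.156
gripper_force: 15.7
```

Emit:
drive_tool(
  motion=[
    [[13.9,0,0,0,0],[13.9,0,0,0,0],[14.1,0,0,0,0],[14.1,0,0,0,0]],
  ],
)

```text
t: 12.55
tcp_pos: [0.4649, 0.2068, 0.1397]
tool_rot: [-0.065, 0.998, 0.0, 0.0]
force: [0.4, -1.2, -1.5]
finger_gap: 0.165
gripper_force: 7.4
```

Emit:
drive_tool(
  motion=[
    [[14.3,0,0,0,0],[14.3,0,0,0,0],[14.3,0,0,0,0],[14.3,0,0,0,0],[14.3,0,0,0,0],[14.3,0,0,0,0],[14.3,0,0,0,0],[14.3,0,0,0,0],[14.3,0,0,0,0],[14.3,0,0,0,0]],
  ],
)

```text
t: 13.55
tcp_pos: [0.4646, 0.2068, 0.1396]
tool_rot: [-0.065, 0.998, 0.0, 0.0]
force: [0.4, -0.0, -1.4]
finger_gap: 0.166
gripper_force: 5.3
```

```bash
cat >> h.py <<'E'
def held():
    """dark foot blob below the tool in the scene view"""
    s=manip.sense(); print('t',s['t'],'gap',round(s['finger_gap']*85.4,2),'grip',round(s['gripper_force'],1),'F',np.round(s['force'],1),'T',np.round(s['ft_torque'],3),'tcp',np.round(s['tcp_pos'],4))
E
python3 -c "
from h import *
held()
a=snap('scene').astype(int)
g=a.sum(2)
for r in range(200,250,2): print(r,''.join('#' if x<200 else ('+' if x<330 else '.') for x in g[r,235:325]))
"
```

```text
t 13.55 gap 14.19 grip 5.3 F [ 0.4 -0.  -1.4] T [-0.013  0.02   0.014] tcp [0.4646 0.2068 0.1396]
200 ..................................#####+.+++###.....++++++++++........................++##
202 ..................................+####+.++.........................+...++..........++####
204 .....................................+++.............................+++..........++#####+
206 .........................................+.............................+++++++...+####++++
208 .........................................+...............................+++++++++###++++.
210 ..............................................................+++#+..........+..++####++++
212 ........................................................++++######+..............+###+++++
214 ......................................................+######++###+..............+#+......
216 ......................................................+####+...++#.................+++....
218 ......................................................+###++.....+...................+....
220 ............................................++..
[... 672 characters left out ...]
...................................
236 ..........................................................................................
238 ..........................................................................................
240 ..........................................................................................
242 ..........................................................................................
244 ..........................................................................................
246 ..........................................................................................
248 ..........................................................................................
```

Emit:
drive_tool(
  motion=[
    [[14.3,0,0,0,0],[14.3,0,0,0,0],[14.3,0,0,0,0],[14.3,0,0,0,0],[14.3,0,0,0,0],[6,0,0,0,0],[6,0,0,0,0],[6,0,0,0,0]],
  ],
  squeeze=40,
)

```text
t: 14.4
tcp_pos: [0.4646, 0.2067, 0.1396]
tool_rot: [-0.065, 0.998, -0.0, -0.0]
force: [0.5, 0.1, -1.3]
finger_gap: 0.142
gripper_force: 39.0
```

```bash
python3 -c "
from h import *
held()
for z in(.08,.09,.1):print(proj('scene',[.4646,.2068,z]))
a=snap('scene').astype(int)
g=a.sum(2)
for r in range(216,236): print(r,''.join('#' if x<200 else ('+' if x<330 else '.') for x in g[r,255:305]))
go(.588,-.291,.14)
"
```

```text
t 14.4 gap 12.11 grip 39.0 F [ 0.5  0.1 -1.3] T [-0.006 -0.015 -0.011] tcp [0.4646 0.2067 0.1396]
[278.61436606 228.56177928]
[278.32920065 225.59837305]
[278.04075398 222.6015263 ]
216 ..................................+####+...++#....
217 ..................................+###++....+#....
218 ..................................+###++.....+....
219 ..................................+####+++........
220 .........................+........+#####+++.......
221 .........................+++......+#####+++.......
222 ...........................++.....+###++..........
223 ...................+........+++..++##+............
224 ..................++........+++++++++.............
225 ................++++.......+++++++++..............
226 ..............+++++++.....++++++++++..............
227 .............++++++++++++++++++++++...............
228 .............+++++++++++++#++++++.................
229 ..............++++++++++++###+++..................
230 ................+++++++++++##+....................
231 ..................+++++++++++.....................
232 ....................++++++++......................
233 ......................++++........................
234 ..................................................
235 ..................................................
tcp [0.4646 0.2068 0.1396] head -172.51 -> x,y,z,yaw [-1.9140e+00 -1.6987e+01 -1.2000e-02] 0 t 14.45 gap 0.13458744835990158
```

Emit:
drive_tool(
  motion=[
    [[6,-0.2,-1.2,0,0],[6,-0.5,-2.6,0,0],[6,-0.6,-4,0,0],[6,-0.8,-5.5,0,0],[6,-0.9,-7,0,0],[6,-1.1,-8.5,0,0],[6,-1.3,-10,0,0],[6,-1.4,-11.5,0,0],[6,-1.6,-13,0,0],[6,-1.8,-14.5,0,0]],
  ],
)

```text
t: 15.45
tcp_pos: [0.5749, -0.2193, 0.1395]
tool_rot: [-0.065, 0.998, 0.0, -0.0]
force: [-0.1, 0.3, -2.0]
finger_gap: 0.139
gripper_force: 39.0
```

```bash
python3 -c "
from h import *
go(.588,-.291,.14)
held()"
```

```text
tcp [ 0.5749 -0.2193  0.1395] head -172.53 -> x,y,z,yaw [-0.123 -2.425 -0.018] 0 t 15.45 gap 0.1393429763470894
t 15.45 gap 11.9 grip 39.0 F [-0.1  0.3 -2. ] T [ 0.052 -0.062  0.032] tcp [ 0.5749 -0.2193  0.1395]
```

Emit:
drive_tool(
  motion=[
    [[6,-0.1,-1.2,0,0],[6,-0.12,-2.4,0,0],[6,-0.12,-2.4,0.3,0],[6,-0.12,-2.4,0.9,0],[6,-0.12,-2.4,1.6,0],[6,-0.12,-2.4,2.2,0],[6,-0.12,-2.4,2.5,0],[6,-0.12,-2.4,2.5,0]],
  ],
)

```text
t: 16.25
tcp_pos: [0.587, -0.2876, 0.0633]
tool_rot: [-0.065, 0.998, 0.001, -0.001]
force: [-0.2, -0.1, -1.4]
finger_gap: 0.14
gripper_force: 39.4
```

```bash
python3 -c "
from h import *
go(.588,-.291,.058)
held()"
```

```text
tcp [ 0.587  -0.2876  0.0633] head -172.49 -> x,y,z,yaw [-0.02  -0.117  0.176] 0 t 16.25 gap 0.13963183631496895
t 16.25 gap 11.92 grip 39.4 F [-0.2 -0.1 -1.4] T [ 0.033 -0.007 -0.032] tcp [ 0.587  -0.2876  0.0633]
```

Creep down until the force changes.

Emit:
drive_tool(
  motion=[
    [[6,0,0,0.06,0],[6,0,0,0.12,0],[6,0,0,0.12,0]],
  ],
)

```text
t: 16.55
tcp_pos: [0.5883, -0.2887, 0.0618]
tool_rot: [-0.065, 0.998, -0.001, 0.001]
force: [-0.5, -0.3, -0.8]
finger_gap: 0.14
gripper_force: 39.4
```

Emit:
drive_tool(
  motion=[
    [[6,0,0,0.05,0],[6,0,0,0.08,0],[6,0,0,0.08,0]],
  ],
)

```text
t: 16.85
tcp_pos: [0.5889, -0.2898, 0.0613]
tool_rot: [-0.065, 0.998, -0.002, 0.001]
force: [-2.9, -0.1, 7.9]
finger_gap: 0.143
gripper_force: 40.1
```

Emit:
drive_tool(
  motion=[
    [[13.4,0,0,-0.03,0],[14.3,0,0,-0.03,0],[14.6,0,0,-0.03,0],[15.5,0,0,-0.03,0],[18,0,0,-0.03,0],[30,0,0,-0.03,0],[40,0,0,-0.03,0],[40,0,0,-0.03,0]],
  ],
)

```text
t: 17.65
tcp_pos: [0.5876, -0.2881, 0.0591]
tool_rot: [-0.065, 0.998, 0.0, -0.0]
force: [0.3, 0.6, 0.1]
finger_gap: 0.469
gripper_force: 0.0
```

Emit:
drive_tool(
  motion=[
    [[40,0,0,-0.5,0],[40,0,0,-1.5,0],[40,0,0,-2.7,0],[40,0,0,-4,0],[40,0,0,-4,0]],
  ],
)

```text
t: 18.15
tcp_pos: [0.5917, -0.291, 0.1874]
tool_rot: [-0.065, 0.998, -0.005, 0.006]
force: [-0.5, -0.6, 0.5]
finger_gap: 0.467
gripper_force: 0.0
```

```bash
python3 -c "
from h import *
go(.457,.101,.1,-4.5); held()
for e,f in(((.4185,.104),(.54,.1)),((.4125,-.027),(.53,0))):
    E,D,h,end=rod(e,f); print(E['top'].round(4),E['scene'].round(4),'D',D.round(3),np.degrees(np.arctan2(h[1],h[0])).round(1),'collar',(end[:2]+.037*h).round(4))
u,v=proj('scene',[.588,-.291,.07]).astype(int)
a=snap('scene'); cv2.imwrite('pics/f1.png',cv2.resize(a[v-60:v+60,u-100:u+60],None,fx=5,fy=5,interpolation=cv2.INTER_CUBIC)); print(u,v)
"
```

```text
tcp [ 0.5917 -0.291   0.1874] head -172.49 -> x,y,z,yaw [ 2.775 13.568  2.752] 1.501 t 18.15 gap 0.46707973020684723
t 18.15 gap 39.89 grip 0.0 F [-0.5 -0.6  0.5] T [0.005 0.015 0.002] tcp [ 0.5917 -0.291   0.1874]
[0.4245 0.1046 0.0065] [0.4197 0.1061 0.0065] D [ 0.985 -0.114  0.129] -6.4 collar [0.4589 0.1012]
[-0.2297 -1.2241  0.0065] [ 0.4109 -0.0298  0.0065] D [0.281 0.713 0.642] 79.8 collar [ 0.0971 -0.5906]
369 157
```

Emit:
drive_tool(
  motion=[
    [[40,0.3,1.6,0,0.1],[40,0.6,3,0.2,0.4],[40,0.9,4.5,0.5,0.6],[40,1.2,6,0.8,0.8],[40,1.5,7.5,1.2,1],[40,1.8,9,1.6,1.2],[40,2.1,10.5,2,1.4],[40,2.5,12,2.4,1.55],[40,2.83,13.5,2.7,1.6],[40,2.83,13.5,2.7,1.6]],
  ],
)

```text
t: 19.4
tcp_pos: [0.4445, 0.1063, 0.0963]
tool_rot: [0.043, 0.999, 0.0, -0.005]
force: [-0.6, -0.7, -0.3]
finger_gap: 0.469
gripper_force: 0.0
```

```bash
python3 -c "
from h import *
go(.455,.101,-.019,-5.5)
for n,c0,c1,r0,r1 in(('scene',345,395,130,185),('top',385,425,160,215)):
    a=snap(n).astype(int); m=a.sum(2)
    print(n,'foot',proj(n,[.588,-.289,.004]),'top',proj(n,[.588,-.289,.129]))
    for r in range(r0,r1): print(r,''.join(str(min(9,x//77)) for x in m[r,c0:c1]))
"
```

```text
tcp [0.4445 0.1063 0.0963] head 175.05 -> x,y,z,yaw [-0.402 -0.146  3.839] 0.069 t 19.4 gap 0.4693956184997366
scene foot [368.51134853 173.69174366] top [370.60374055 142.81391455]
130 55322222221122121222222222221222222221112222222122
131 55422222221222222222221221222122222222221222222122
132 55432222222222111222212222222222222222222222222212
133 44432222222122222222222222222222122112222222222212
134 44543222222222222222112222221222222222222222222212
135 44443222222222122221222222222222222222222222222221
136 44553222222222122222222122122222222222121121212221
137 56775222222212222222222222222222222222222222122222
138 68886322222222212212112222222222222222221122221222
139 78887422222222122222222222222222221122222212222222
140 78887522222222222212222112221122222212222222222222
141 78887532222222212222222222222222212122222222212222
142 78888632222222121222222122222121211222222212222122
143 78888742222222222212222222122222222212222222222222
144 78888752222222222221222222122222222222222212222222
145 77887753222222222222222222221221212112122222222222
146 7777776422222222222222122222222222
[... 3950 characters left out ...]
7888888888888888888888877
200 8888888888886667888888888888888888888877
201 8888888888887667888888888888888888888877
202 8888888888887668888888888888888888888876
203 8888888888887678888888888888888888888776
204 8888888888876678888888888888888888888766
205 8888888888876678888888888888888888888776
206 8888888888876678888888888888888888887777
207 8888888888876678888888888888888888887767
208 8888888888877788888888888888888888887767
209 8888888888888888888888888888888888887777
210 8888888888888888888888888888888888877777
211 8888888888888888888888888888888888877677
212 8888888888888888888888888888888888877677
213 8888888888888888888888888888888888877677
214 8888888888888888888888888888888888777777
```

Emit:
drive_tool(
  motion=[
    [[40,0,0,0.5,0],[40,0,0,1,0],[40,0,0,1,0]],
  ],
)

```text
t: 19.8
tcp_pos: [0.4507, 0.1007, 0.0672]
tool_rot: [0.047, 0.999, -0.0, -0.001]
force: [0.2, 0.3, -0.1]
finger_gap: 0.465
gripper_force: 0.0
```

```bash
python3 -c "
from h import *
go(.455,.101,-.019,-5.5)"
```

```text
tcp [0.4507 0.1007 0.0672] head 174.57 -> x,y,z,yaw [-0.149  0.026  2.872] 0.008 t 19.8 gap 0.46512301272302903
```

Emit:
drive_tool(
  motion=[
    [[40,-0.12,0,0.8,0],[40,-0.12,0,1.7,0],[40,-0.12,0,2.4,0],[40,-0.12,0,2.7,0],[32,-0.12,0,2.85,0],[32,-0.12,0,2.85,0]],
  ],
)

```text
t: 20.4
tcp_pos: [0.4549, 0.1013, -0.0169]
tool_rot: [0.047, 0.999, -0.0, 0.0]
force: [-0.7, 0.4, -0.1]
finger_gap: 0.376
gripper_force: 0.0
```

Emit:
drive_tool(
  motion=[
    [[20,0,0,0,0],[8,0,0,0,0],[6,0,0,0,0],[6,0,0,0,0],[6,0,0,0,0],[6,0,0,0,0]],
  ],
  squeeze=40,
)

```text
t: 21.0
tcp_pos: [0.4551, 0.1017, -0.0163]
tool_rot: [0.046, 0.999, -0.0, 0.001]
force: [-1.1, -1.2, 6.8]
finger_gap: 0.133
gripper_force: 39.2
```

Emit:
drive_tool(
  motion=[
    [[26,0,0,0,0],[26,0,0,0,0],[26,0,0,0,0],[26,0,0,0.08,0],[26,0,0,0.15,0],[26,0,0,0.15,0]],
  ],
)

```text
t: 21.6
tcp_pos: [0.4541, 0.1017, -0.0219]
tool_rot: [0.046, 0.999, -0.0, -0.0]
force: [0.2, -0.4, 0.5]
finger_gap: 0.307
gripper_force: 0.0
```

Emit:
drive_tool(
  motion=[
    [[18,0,0,0,0],[8,0,0,0,0],[6,0,0,0,0],[6,0,0,0,0],[6,0,0,0,0]],
  ],
  squeeze=40,
)

```text
t: 22.1
tcp_pos: [0.4543, 0.1018, -0.0215]
tool_rot: [0.046, 0.999, -0.0, -0.0]
force: [-0.7, 0.4, -0.8]
finger_gap: 0.14
gripper_force: 38.9
```

Good grip (.14, as before). Lift, then loosen to the 14.3 mm opening.

Emit:
drive_tool(
  motion=[
    [[6,0,0,-0.5,0],[6,0,0,-1.5,0],[6,0,0,-2.5,0],[6,0,0,-3.5,0],[6,0,0,-4.5,0],[6,0,0,-5.2,0],[6,0,0,-5.4,0],[6,0,0,-5.4,0],[13.4,0,0,-5.4,0],[14.1,0,0,-5.4,0]],
  ],
)

```text
t: 23.1
tcp_pos: [0.4538, 0.1017, 0.1393]
tool_rot: [0.046, 0.999, -0.0, -0.001]
force: [0.9, -0.3, -2.5]
finger_gap: 0.161
gripper_force: 7.5
```

Emit:
drive_tool(
  motion=[
    [[14.3,0,0,0,0],[14.3,0,0,0,0],[14.3,0,0,0,0],[14.3,0,0,0,0],[14.3,0,0,0,0],[14.3,0,0,0,0],[14.3,0,0,0,0],[14.3,0,0,0,0],[14.3,0,0,0,0],[14.3,0,0,0,0]],
  ],
)

```text
t: 24.1
tcp_pos: [0.4546, 0.1017, 0.1406]
tool_rot: [0.046, 0.999, -0.0, 0.0]
force: [0.1, -0.7, -0.7]
finger_gap: 0.171
gripper_force: 5.0
```

Emit:
drive_tool(
  motion=[
    [[14.3,0,0,0,0],[14.3,0,0,0,0],[14.3,0,0,0,0],[14.3,0,0,0,0],[14.3,0,0,0,0],[14.3,0,0,0,0],[6,0,0,0,0],[6,0,0,0,0],[6,0,0,0,0]],
  ],
)

```text
t: 25.0
tcp_pos: [0.4544, 0.1017, 0.1405]
tool_rot: [0.046, 0.999, -0.0, -0.0]
force: [0.2, -0.6, -2.2]
finger_gap: 0.139
gripper_force: 39.0
```

```bash
cat >> h.py <<'E'
def asc(n,p,w=25,h=14,t=((200,'#'),(330,'+'))):
    u,v=proj(n,p).round().astype(int); print('centre',u,v); g=snap(n).astype(int).sum(2)
    for r in range(v-h,v+h): print(r,''.join('#' if x<200 else ('+' if x<330 else '.') for x in g[r,u-w:u+w]))
E
python3 -c "
from h import *
held()
p=manip.sense()['tcp_pos']; asc('scene',p+[0,0,-.053])
go(.505,-.216,.139)
E,D,h,end=rod((.4125,-.027),(.53,0)); print(E['top'].round(4),E['scene'].round(4),'D',D.round(3),np.degrees(np.arctan2(h[1],h[0])).round(1),'collar',(end[:2]+.037*h).round(4))
"
```

```text
t 25.0 gap 11.83 grip 39.0 F [ 0.2 -0.6 -2.2] T [-0.016  0.022 -0.019] tcp [0.4544 0.1017 0.1405]
centre 311 212
198 ......................................+...........
199 ..........+..........................+++..........
200 ...................................++##+..........
201 ...............++....++...........++###+..........
202 ................++...++..........++####...........
203 .................++++++.........++#####...........
204 ..................+++++........++######...........
205 ...................++++........+###++++...........
206 ....................+++...++..+####++++...........
207 ....................+++...+++.+###++++............
208 ....................+++...+++++###+++++...........
209 ...................++.......++++##++++++..........
210 .................++++.......+++++##++++++.........
211 ...............+++++.......+++++++##+++++++.......
212 ..............+++++++.....+++++++++++++++++.......
213 ..............+++++++++++++++++++++++.+...........
214 ................++++++++++##++++++++..............
215 .................++++++++++##+++#+++..............
216 ..................++++++++++#+++++++..............
217 ...................++++++++++....+++..............
218 ....................++++++........++..+++.........
219 .....................+++..............+++.........
220 .....................................+++..........
221 ..................................................
222 ..................................................
223 ..................................................
224 ..................................................
225 ..................................................
tcp [0.4544 0.1017 0.1405] head 174.69 -> x,y,z,yaw [ -2.658 -10.39    0.051] 0 t 25.05 gap 0.13867862682723534
[ 0.4137 -0.0284  0.0065] [-0.2633  0.0065  0.0065] D [ 0.856  0.182 -0.484] 13.5 collar [ 0.1112 -0.0024]
```

Emit:
drive_tool(
  motion=[
    [[6,-0.3,-1.2,0,0],[6,-0.6,-2.6,0,0],[6,-1,-4,0,0],[6,-1.4,-5.5,0,0],[6,-1.8,-7,0,0],[6,-2.1,-8.5,0,0],[6,-2.5,-9.7,0,0],[6,-2.66,-10.3,0,0],[6,-2.66,-10.4,0,0],[6,-2.66,-10.4,0,0]],
  ],
)

```text
t: 26.15
tcp_pos: [0.5041, -0.2151, 0.1401]
tool_rot: [0.046, 0.999, 0.001, -0.001]
force: [0.1, 0.9, -1.0]
finger_gap: 0.144
gripper_force: 39.2
```

Emit:
drive_tool(
  motion=[
    [[6,0,0,0.6,0],[6,0,0,1.3,0],[6,0,0,2,0],[6,0,0,2.4,0],[6,0,0,2.5,0],[6,0,0,2.5,0]],
  ],
)

```text
t: 26.75
tcp_pos: [0.5048, -0.2148, 0.0657]
tool_rot: [0.046, 0.999, 0.0, -0.0]
force: [0.0, 0.4, -0.8]
finger_gap: 0.137
gripper_force: 39.2
```

Emit:
drive_tool(
  motion=[
    [[6,0,0,0.04,0],[6,0,0,0.08,0],[6,0,0,0.08,0]],
  ],
)

```text
t: 27.05
tcp_pos: [0.5063, -0.2163, 0.0649]
tool_rot: [0.046, 0.999, -0.0, 0.002]
force: [1.0, 2.5, 7.4]
finger_gap: 0.139
gripper_force: 40.0
```

Emit:
drive_tool(
  motion=[
    [[13.4,0,0,0,0],[14.3,0,0,0,0],[14.3,0,0,0.05,0],[14.3,0,0,0.1,0],[14.3,0,0,0.1,0],[15.5,0,0,0.1,0],[18,0,0,0.1,0],[30,0,0,0.1,0],[40,0,0,0.1,0],[40,0,0,0.1,0]],
  ],
)

```text
t: 28.05
tcp_pos: [0.5049, -0.2163, 0.06]
tool_rot: [0.046, 0.999, 0.0, -0.0]
force: [-0.6, -0.0, 0.0]
finger_gap: 0.47
gripper_force: 0.0
```

Emit:
drive_tool(
  motion=[
    [[40,0,0,-0.5,0],[40,0,0,-1.5,0],[40,0,0,-2.7,0],[40,0,0,-4,0],[40,0,0,-4,0]],
  ],
)

```text
t: 28.55
tcp_pos: [0.5083, -0.2185, 0.1853]
tool_rot: [0.046, 0.999, -0.003, 0.005]
force: [-0.5, 0.6, 0.3]
finger_gap: 0.469
gripper_force: 0.0
```

```bash
python3 -c "
from h import *
go(.446,-.021,.06,16)
"
```

```text
tcp [ 0.5083 -0.2185  0.1853] head 174.7 -> x,y,z,yaw [2.718 6.388 4.112] -2.662 t 28.55 gap 0.4686304773779935
```

Emit:
drive_tool(
  motion=[
    [[40,0.3,1.6,0,0],[40,0.4,3.2,0,0],[40,0.5,4.8,0,0],[40,0.5,6.4,0,-0.5],[40,0.5,8,0,-1],[40,0.5,9.6,0,-1.5],[40,0.5,11.2,0,-2],[40,0.5,12.8,0,-2.6],[40,0.5,14,0,-2.6],[40,0.5,14,0,-2.6]],
  ],
)

```text
t: 29.55
tcp_pos: [0.5285, 0.2075, 0.1793]
tool_rot: [-0.137, 0.991, 0.001, 0.0]
force: [0.2, -0.2, 0.2]
finger_gap: 0.466
gripper_force: 0.0
```

```bash
python3 -c "
from h import *
E,D,h,end=rod((.4125,-.027),(.53,0)); print(E['top'].round(4),E['scene'].round(4),'D',D.round(3),np.degrees(np.arctan2(h[1],h[0])).round(1),'collar',(end[:2]+.037*h).round(4))
go(.446,-.021,.06,16)
for z in(.004,.129): print(proj('top',[.506,-.215,z]),proj('scene',[.506,-.215,z]))
asc('top',[.506,-.215,.004],16,16)
asc('scene',[.506,-.215,.06],16,28)
"
```

```text
[ 0.4139 -0.0292  0.0065] [ 0.4124 -0.0295  0.0065] D [0.952 0.261 0.157] 15.1 collar [ 0.4489 -0.0197]
tcp [0.5281 0.2038 0.1792] head -164.38 -> x,y,z,yaw [ 4.646 -6.478  3.983] -0.047 t 29.65 gap 0.4677301335439931
[383.16155582 204.58764322] [371.62835297 189.53498691]
[388.24771874 201.57992072] [374.05162578 157.24841543]
centre 383 205
189 ..............................++
190 ................................
191 ................................
192 ................................
193 ................................
194 ................................
195 ................................
196 ................................
197 ................................
198 ..............+.................
199 .............++++++.............
200 ............+++++++.............
201 ............++++.+++............
202 ............+++++++++...........
203 ............+++++++++...........
204 ............++++++++++..........
205 ............++++++++++..........
206 ............++++#+++++..........
207 ............+++++++++...........
208 ...............++++++...........
209 ...........
[... 1815 characters left out ...]
5 ...........+.....+##############
186 .........+++.....++#############
187 ......++++++.....++#############
188 ......+++++++++++++#############
189 ........+++++++++++#############
190 .........++++++++++#############
191 ...........++++++++++###########
192 ............+++++....+##########
193 ..............+......+##########
194 ......................+#########
195 ......................+#########
196 ......................+#########
197 ......................+#########
198 ......................+#########
199 .......................+########
200 ........................+#######
201 ........................+#######
202 .........................#######
203 .........................+######
```

Emit:
drive_tool(
  motion=[
    [[40,0.8,-1,0.2,0],[40,1.6,-2.2,0.7,0],[40,2.4,-3.3,1.5,0],[40,3.2,-4.4,2.3,0],[40,4,-5.5,3,0],[40,4.5,-6.2,3.5,0],[40,4.65,-6.48,3.9,0],[40,4.65,-6.48,4,0],[40,4.65,-6.48,4,0],[40,4.65,-6.48,4,0]],
  ],
)

```text
t: 30.75
tcp_pos: [0.4469, -0.0213, 0.0606]
tool_rot: [-0.135, 0.991, -0.0, 0.0]
force: [0.8, 0.2, 0.5]
finger_gap: 0.467
gripper_force: 0.0
```

```bash
python3 -c "
from h import *
go(.4455,-.0205,-.0215,15.5)"
```

```text
tcp [ 0.4469 -0.0213  0.0606] head -164.52 -> x,y,z,yaw [0.038 0.041 2.736] -0.002 t 30.75 gap 0.467412131911874
```

Emit:
drive_tool(
  motion=[
    [[40,0.04,0.04,0.8,0],[40,0.04,0.04,1.7,0],[40,0.04,0.04,2.4,0],[36,0.04,0.04,2.6,0],[30,0.04,0.04,2.72,0],[30,0.04,0.04,2.72,0],[30,0.04,0.04,2.72,0]],
  ],
)

```text
t: 31.45
tcp_pos: [0.4456, -0.0205, -0.0207]
tool_rot: [-0.135, 0.991, -0.0, 0.001]
force: [0.2, -0.6, -0.8]
finger_gap: 0.35
gripper_force: 0.0
```

Emit:
drive_tool(
  motion=[
    [[20,0,0,0,0],[8,0,0,0,0],[6,0,0,0,0],[6,0,0,0,0],[6,0,0,0,0],[6,0,0,0,0]],
  ],
  squeeze=40,
)

```text
t: 32.05
tcp_pos: [0.4455, -0.0207, -0.0209]
tool_rot: [-0.135, 0.991, -0.0, 0.001]
force: [-0.6, 1.3, 7.1]
finger_gap: 0.141
gripper_force: 39.1
```

Emit:
drive_tool(
  motion=[
    [[6,0,0,-0.5,0],[6,0,0,-1.5,0],[6,0,0,-2.5,0],[6,0,0,-3.5,0],[6,0,0,-4.5,0],[6,0,0,-5.2,0],[6,0,0,-5.4,0],[6,0,0,-5.4,0],[13.4,0,0,-5.4,0],[14.1,0,0,-5.4,0]],
  ],
)

```text
t: 33.05
tcp_pos: [0.4445, -0.0203, 0.1393]
tool_rot: [-0.135, 0.991, 0.001, -0.001]
force: [1.1, -0.3, -2.1]
finger_gap: 0.163
gripper_force: 7.3
```

Emit:
drive_tool(
  motion=[
    [[14.3,0,0,0,0],[14.3,0,0,0,0],[14.3,0,0,0,0],[14.3,0,0,0,0],[14.3,0,0,0,0],[14.3,0,0,0,0],[14.3,0,0,0,0],[14.3,0,0,0,0],[14.3,0,0,0,0],[14.3,0,0,0,0]],
  ],
)

```text
t: 34.05
tcp_pos: [0.445, -0.0205, 0.1405]
tool_rot: [-0.135, 0.991, -0.0, 0.0]
force: [0.3, -0.2, -1.2]
finger_gap: 0.17
gripper_force: 2.6
```

Emit:
drive_tool(
  motion=[
    [[14.3,0,0,0,0],[14.3,0,0,0,0],[14.3,0,0,0,0],[14.3,0,0,0,0],[14.3,0,0,0,0],[14.3,0,0,0,0],[14.3,0,0,0,0],[6,0,0,0,0],[6,0,0,0,0],[6,0,0,0,0]],
  ],
)

```text
t: 35.05
tcp_pos: [0.445, -0.0205, 0.1406]
tool_rot: [-0.135, 0.991, -0.0, 0.0]
force: [0.0, -0.1, -0.4]
finger_gap: 0.072
gripper_force: 0.0
```

```bash
python3 -c "
from h import *
held()
p=manip.sense()['tcp_pos']; asc('scene',p+[0,0,-.053])
go(.478,-.312,.139)
"
```

```text
t 35.05 gap 6.16 grip 0.0 F [ 0.  -0.1 -0.4] T [-0.041  0.017 -0.004] tcp [ 0.445  -0.0205  0.1406]
centre 344 197
183 ..............++...........................+######
184 ...........+++.............................+######
185 ...........++..............................+######
186 ...........++..............................+######
187 ...........++...............................######
188 ...........++...............................######
189 ...........++...............................######
190 ...........++...............................+#####
191 ...........++...............................+#####
192 +..........+++..............................+#####
193 +++........+++..............................+#####
194 ++++.......+++...............................#####
195 +++.........++..............................+#####
196 ++..........+...............................+#####
197 +...........+...............................+#####
198 ............+...............................+#####
199 ............+................................+####
200 ............++...............................+####
201 ............++...............................+####
202 ............++................................####
203 ............+.................................####
204 ............+.................................+###
205 ............+.................................+###
206 ............++................................+###
207 ............+.................................+###
208 ............+..................................###
209 ............+..................................###
210 ..........+++..................................###
tcp [ 0.445  -0.0205  0.1405] head -164.51 -> x,y,z,yaw [ 1.535 -9.658  0.052] 0 t 35.1 gap 0.07109080478117429
```

Emit:
drive_tool(
  motion=[
    [[40,0,1,-0.8,0],[40,0,2.5,-1.3,0],[40,0,4,-1.3,0],[40,0,5.5,-1.3,0],[40,0,7,-1.3,0],[40,0,8,-1.3,0],[40,0,8,-1.3,0]],
  ],
)

```text
t: 35.8
tcp_pos: [0.3794, 0.2135, 0.1796]
tool_rot: [-0.137, 0.991, 0.0, -0.0]
force: [0.2, -0.0, -0.2]
finger_gap: 0.47
gripper_force: 0.0
```

```bash
python3 -c "
from h import *
a=snap('scene','s9.png'); b=snap('top','t9.png')
c=cv2.resize(a[130:290,230:450],(760,553),interpolation=cv2.INTER_CUBIC)
d=cv2.resize(b[150:250,240:440],(600,300),interpolation=cv2.INTER_CUBIC)
c=cv2.resize(a[150:270,300:420],(300,300),interpolation=cv2.INTER_CUBIC)
e=np.zeros((600,600,3),np.uint8); e[:300]=d; e[300:,:300]=c
e[300:,300:]=cv2.resize(b[165:245,290:370],(300,300),interpolation=cv2.INTER_CUBIC)
cv2.imwrite('pics/g.png',e)
for n,m in(('top',b),('scene',a)):
    m=((m[...,2].astype(int)-m[...,0])<4).astype(np.uint8); k,l,st,ce=cv2.connectedComponentsWithStats(m)
    for i in range(1,k):
        if 25<st[i,4]<400 and abs(ce[i][0]-330)<100: print(n,st[i],ce[i].round(1))
"
```

```text
top [377  47   9   8  26] [381.2  50.2]
top [363  89  16  25 210] [371.2 103.2]
top [308  92  16  28 249] [315.1 108.4]
top [280  97  17  22 222] [288.8 109. ]
top [335  96  19  22 302] [343.8 107.7]
top [386 102  12  15 113] [391.7 109.7]
top [411 124   7   8  41] [413.8 127.2]
top [370 142   8   9  43] [372.9 146.5]
top [385 150   7   9  41] [387.7 154.4]
top [328 165   9  11  75] [332.  169.9]
top [265 169   9  10  58] [268.9 173.6]
top [327 203  13  14 118] [333.3 209.6]
top [364 226  19  10  55] [372.7 230.4]
scene [228 112  15  43 354] [235.4 132.3]
scene [261 115   8  29 122] [264.  129.2]
scene [371 125  13   5  35] [377.5 126.6]
scene [317 128  13  12  77] [323.5 133.3]
scene [334 141  11  11  65] [338.5 145.5]
scene [323 182  18  40 217] [331.7 208.2]
scene [383 199  10  14  33] [386.9 205.9]
```

View pics/g.png

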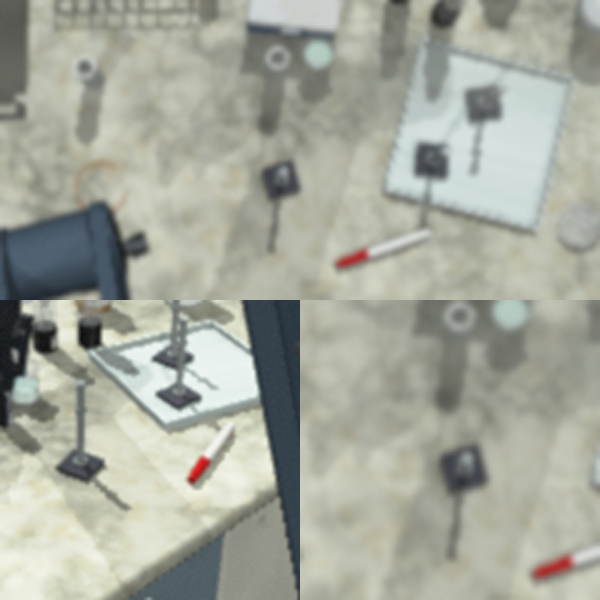

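```bash
cat >> h.py <<'E'
def dark(n,xy,z=.008,w=9):
    """centroid of dark plate near the projected point"""
    u,v=proj(n,[*xy,z]).round().astype(int); g=snap(n).astype(int).sum(2)[v-w:v+w+1,u-w:u+w+1]
    m=(g<300).astype(np.uint8); k,l,st,ce=cv2.connectedComponentsWithStats(m); i=1+np.argmax(st[1:,4])
    x,y,ww,hh,_=st[i]; return onz(n,u-w+x+(ww-1)/2,v-w+y+(hh-1)/2,z),st[i],(u,v)
E
python3 -c "
from h import *
for u,v,n in((333.5,210.3,'top'),(332,216.4,'scene')): print(onz(n,u,v,.008))
for xy in((.46,-.02),(.588,-.289),(.506,-.215)): print(dark('top',xy))
asc('scene',[.46,-.015,.06],16,26)
asc('top',[.46,-.015,.0],16,13)
go(.46,-.018,.055)
"
```

```text
[ 0.48530624 -0.00943929  0.008     ]
[ 0.47980253 -0.0029059   0.008     ]
(array([ 0.48041764, -0.00523066,  0.008     ]), array([ 0,  0, 12, 10, 80], dtype=int32), (np.int64(336), np.int64(216)))
(array([ 0.57546799, -0.28844761,  0.008     ]), array([ 5, 10,  8,  4, 20], dtype=int32), (np.int64(401), np.int64(185)))
(array([ 0.51015225, -0.21385575,  0.008     ]), array([ 5,  4,  9, 10, 74], dtype=int32), (np.int64(383), np.int64(204)))
centre 339 204
178 ........+++.....................
179 .......++++.....................
180 ........+++.....................
181 ................................
182 .............+..................
183 ................................
184 ................................
185 ........++......................
186 ........++......................
187 .........+......................
188 ........++......................
189 ........++......................
190 .........+......................
191 .........+......................
192 .........+......................
193 .........+......................
194 ........+++.....................
195 .......
[... 1668 characters left out ...]

214 ..........++###++++.............
215 ..........++++++................
216 ...........+++..................
217 ............++..................
218 ................................
219 ................................
220 ................................
221 ................................
222 ................................
223 ................................
224 ................................
225 ................................
226 ................................
227 ................................
228 ................................
229 ................................
tcp [0.3813 0.2098 0.1795] head -164.63 -> x,y,z,yaw [-0.517 -8.014  4.151] 0 t 36.15 gap 0.472733983887483
```

```bash
python3 -c "
from h import *
go(.482,-.005,.17,15.5)"
```

```text
tcp [0.3813 0.2098 0.1795] head -164.63 -> x,y,z,yaw [-1.338 -7.791  0.317] -0.017 t 36.15 gap 0.472733983887483
```

Emit:
drive_tool(
  motion=[
    [[40,-0.3,-1.2,0,0],[40,-0.5,-2.6,0,0],[40,-0.7,-4,0,0],[40,-1,-5.5,0,0],[40,-1.3,-7,0.2,0],[40,-1.34,-7.7,0.3,0],[40,-1.34,-7.8,0.3,0],[40,-1.34,-7.8,0.3,0],[40,-1.34,-7.8,0.3,0]],
  ],
)

```text
t: 37.05
tcp_pos: [0.4811, -0.0034, 0.1705]
tool_rot: [-0.135, 0.991, 0.0, -0.001]
force: [-0.4, -0.2, 0.1]
finger_gap: 0.467
gripper_force: 0.0
```

```bash
python3 -c "
from h import *
go(.482,-.005,.055,15.5)"
```

```text
tcp [ 0.4811 -0.0034  0.1705] head -164.52 -> x,y,z,yaw [-0.017 -0.064  3.849] -0.002 t 37.05 gap 0.46691308927204433
```

Emit:
drive_tool(
  motion=[
    [[40,-0.02,-0.06,1,0],[40,-0.02,-0.06,2,0],[40,-0.02,-0.06,3,0],[40,-0.02,-0.06,3.6,0],[40,-0.02,-0.06,3.85,0],[40,-0.02,-0.06,3.85,0],[30,-0.02,-0.06,3.85,0],[22,-0.02,-0.06,3.85,0],[18,-0.02,-0.06,3.85,0]],
  ],
)

```text
t: 37.95
tcp_pos: [0.484, -0.0057, 0.056]
tool_rot: [-0.135, 0.991, -0.001, 0.001]
force: [-0.0, -1.5, 0.6]
finger_gap: 0.212
gripper_force: 0.2
```

Emit:
drive_tool(
  motion=[
    [[16,0,0,0,0],[14.5,0,0,0,0],[10,0,0,0,0],[6,0,0,0,0],[6,0,0,0,0],[6,0,0,0,0]],
  ],
  squeeze=40,
)

```text
t: 38.55
tcp_pos: [0.4841, -0.0061, 0.0557]
tool_rot: [-0.135, 0.991, -0.001, 0.001]
force: [-0.7, -1.2, 6.1]
finger_gap: 0.139
gripper_force: 38.9
```

Emit:
drive_tool(
  motion=[
    [[6,0,0,-0.4,0],[6,0,0,-1,0],[6,0,0,-1.7,0],[6,0,0,-2,0],[6,0,0,-2,0],[6,0,0,-2,0]],
  ],
)

```text
t: 39.15
tcp_pos: [0.4825, -0.0054, 0.1145]
tool_rot: [-0.135, 0.991, 0.0, -0.001]
force: [0.3, 0.8, -1.7]
finger_gap: 0.14
gripper_force: 38.9
```

```bash
python3 -c "
from h import *
held()
p=manip.sense()['tcp_pos']; asc('scene',p+[0,0,-.053],22,14)
go(.478,-.312,.12)
"
```

```text
t 39.15 gap 11.99 grip 38.9 F [ 0.3  0.8 -1.7] T [ 0.034  0.082 -0.023] tcp [ 0.4825 -0.0054  0.1145]
centre 332 201
187 .....................++.....................
188 .....................++.....................
189 .....................++.....................
190 .....+++.............++.....................
191 ...++++++............++.....................
192 ++++++++++...........++.....................
193 ++++++++++++.........++.....................
194 .++++++++++++.......+++.....................
195 ..+++++++++........+++++....................
196 ...++++++++.......++++++++..................
197 .....+++++.......+++.+++.++++...............
198 ......++........+++...++++++++++............
199 ...............+++++..++++++++++............
200 .............+++++++++++++++++++............
201 ............+++++++++++###+++++.............
202 ............++##+++++++#####++..............
203 .............+++##+++++++###+...............
204 ................+++###++++#+................
205 ...................+++###++.................
206 ......................++++..................
207 ............................................
208 +++.........................................
209 .+..........................................
210 ............................................
211 ............................................
212 ............................................
213 ............................................
214 ............................................
tcp [ 0.4823 -0.0053  0.1142] head -164.51 -> x,y,z,yaw [ 2.869 -9.812 -0.198] 0 t 39.2 gap 0.1389112462725816
```

Emit:
drive_tool(
  motion=[
    [[6,0,0,-1.3,0],[6,0.3,-1,-2.6,0],[6,0.9,-2.2,-2.9,0],[6,1.7,-3.7,-2.9,0],[6,2.4,-5.2,-2.9,0],[6,3,-6.7,-2.9,0],[6,3,-8.2,-2.9,0],[6,2.87,-9.5,-2.9,0],[6,2.87,-9.8,-2.9,0],[6,2.87,-9.8,-2.9,0]],
  ],
)

```text
t: 40.2
tcp_pos: [0.4782, -0.3129, 0.2004]
tool_rot: [-0.134, 0.991, 0.001, -0.001]
force: [-0.4, 0.0, -1.7]
finger_gap: 0.142
gripper_force: 39.5
```

Emit:
drive_tool(
  motion=[
    [[6,0,0,0.8,0],[6,0,0,2,0],[6,0,0,3.2,0],[6,0,0,4,0],[6,0,0,4.3,0],[6,0,0,4.4,0],[6,0,0,4.4,0]],
  ],
)

```text
t: 40.9
tcp_pos: [0.4789, -0.3113, 0.0704]
tool_rot: [-0.135, 0.991, -0.0, 0.0]
force: [0.4, -1.9, -1.9]
finger_gap: 0.141
gripper_force: 39.4
```

```bash
python3 -c "
from h import *
go(.478,-.312,.062)
held()"
```

```text
tcp [ 0.4789 -0.3113  0.0704] head -164.46 -> x,y,z,yaw [ 0.036 -0.015  0.281] 0 t 40.9 gap 0.14112318435755308
t 40.9 gap 12.05 grip 39.4 F [ 0.4 -1.9 -1.9] T [ 0.017  0.025 -0.024] tcp [ 0.4789 -0.3113  0.0704]
```

Emit:
drive_tool(
  motion=[
    [[6,0,0,0.12,0],[6,0,0,0.24,0],[6,0,0,0.28,0],[6,0,0,0.28,0]],
  ],
)

```text
t: 41.3
tcp_pos: [0.4787, -0.3119, 0.0618]
tool_rot: [-0.135, 0.991, -0.0, 0.0]
force: [0.6, 0.6, -1.3]
finger_gap: 0.142
gripper_force: 39.4
```

Emit:
drive_tool(
  motion=[
    [[6,0,0,0.04,0],[6,0,0,0.07,0],[6,0,0,0.07,0]],
  ],
)

```text
t: 41.6
tcp_pos: [0.4789, -0.3122, 0.0598]
tool_rot: [-0.135, 0.991, -0.0, 0.0]
force: [0.5, -0.6, 0.5]
finger_gap: 0.142
gripper_force: 39.2
```

Touching; release gently and rise.

Emit:
drive_tool(
  motion=[
    [[13.4,0,0,0.02,0],[14.3,0,0,0.02,0],[14.5,0,0,0.02,0],[15.5,0,0,0.02,0],[18,0,0,0.02,0],[30,0,0,0.02,0],[40,0,0,0.02,0],[40,0,0,0.02,0]],
  ],
)

```text
t: 42.4
tcp_pos: [0.4785, -0.3115, 0.0587]
tool_rot: [-0.135, 0.991, 0.0, -0.0]
force: [-0.1, -0.6, 0.1]
finger_gap: 0.471
gripper_force: 0.0
```

Emit:
drive_tool(
  motion=[
    [[40,0,0,-0.5,0],[40,0,0,-1.5,0],[40,0,0,-2.7,0],[40,0,0,-4,0],[40,0,0,-5,0],[40,0,0,-5,0]],
  ],
)

```text
t: 43.0
tcp_pos: [0.4811, -0.3139, 0.2137]
tool_rot: [-0.135, 0.991, -0.004, 0.003]
force: [1.1, -0.5, 0.2]
finger_gap: 0.469
gripper_force: 0.0
```

```bash
python3 -c "
from h import *
go(.46,.1,.21,0)
"
```

```text
tcp [ 0.4811 -0.3139  0.2137] head -164.49 -> x,y,z,yaw [-3.011 13.485  0.021] 1.938 t 43.0 gap 0.4691903001985603
```

Emit:
drive_tool(
  motion=[
    [[44,-0.4,1.5,0,0.2],[44,-0.8,3,0,0.4],[44,-1.2,4.5,0,0.7],[44,-1.4,6,0,1],[44,-1.8,7.5,0,1.3],[44,-2.2,9,0,1.6],[44,-2.6,10.5,0,1.9],[44,-3,12,0,1.94],[44,-3,13.4,0,1.94],[44,-3,13.4,0,1.94]],
  ],
)

```text
t: 44.0
tcp_pos: [0.4547, 0.1038, 0.2077]
tool_rot: [-0.003, 1.0, 0.001, -0.002]
force: [-1.3, -0.8, -0.2]
finger_gap: 0.515
gripper_force: 0.0
```

```bash
cat >> h.py <<'E'
def up(n,c,w,k=6):
    u,v=np.round(c).astype(int); a=snap(n)[v-w:v+w+1,u-w:u+w+1]
    return cv2.resize(a,None,fx=k,fy=k,interpolation=cv2.INTER_CUBIC).astype(int),(u-w,v-w)
def back(p,o,k=6): return (np.asarray(p)+.5)/k-.5+o
def foot(n,xy,z=.010,w=11,th=None):
    g,o=up(n,proj(n,[*xy,z]),w); g=g.sum(2); m=((g<(th or 330))).astype(np.uint8)
    m=cv2.morphologyEx(m,cv2.MORPH_CLOSE,np.ones((31,31))); m=cv2.morphologyEx(m,cv2.MORPH_OPEN,np.ones((25,25)))
    c=max(cv2.findContours(m,0,2)[0],key=cv2.contourArea); r=cv2.minAreaRect(c); px=back(r[0],o)
    return onz(n,*px,z)[:2].round(4),(np.array(r[1])/6).round(1)
def ring(n,xy,z=.1,w=7):
    g,o=up(n,proj(n,[*xy,z]),w); d=(g[...,2]-g[...,0]<6).astype(np.uint8)
    return g,o,d
E
python3 - <<'E'
from h import *
held()
for xy in((.4785,-.3115),(.505,-.2163),(.5876,-.2885)):
    for n in('top','scene'):
        try: print(n,xy,*foot(n,xy,th=420))
        except Exception as e: print(n,xy,e)
b=snap('top').astype(int)
for xy in((.635,-.004),(.63,.249)):
    u,v=proj('top',[*xy,.1]).round().astype(int); print(u,v)
    for r in range(v-6,v+8): print(r,' '.join('%3d'%(x//3) for x in b[r,u-7:u+8].sum(1)),'|',' '.join('%3d'%x for x in (b[r,u-7:u+8,2]-b[r,u-7:u+8,0])))
E
```

```text
t 44.0 gap 43.99 grip 0.0 F [-1.3 -0.8 -0.2] T [-0.043 -0.054 -0.052] tcp [0.4547 0.1038 0.2077]
top (0.4785, -0.3115) [ 0.4826 -0.3139] [11.3 11.5]
scene (0.4785, -0.3115) [ 0.4796 -0.3133] [22.8 22.8]
top (0.505, -0.2163) [ 0.5103 -0.2146] [11.3 10.7]
scene (0.505, -0.2163) [ 0.5008 -0.2212] [22.8 18.7]
top (0.5876, -0.2885) [ 0.5877 -0.2882] [10.8 11. ]
scene (0.5876, -0.2885) [ 0.5817 -0.2988] [22.8 17.5]
332 170
164 121 122 122 125 127 129 132 129 119 109 101  98  99 101 105 |   8   8   7   7   7   7   6   5   6   5   6   6   5   6   6
165 124 125 124 127 133 143 152 154 143 127 111 101 100 104 106 |   7   8   7   7   6   5   4   2   3   3   4   6   6   6   6
166 126 128 128 132 144 158 165 163 154 143 129 112 104 104 108 |   7   8   7   6   3   1   0   0   1   2   3   5   5   6   6
167 127 129 130 140 156 159 148 139 136 143 145 127 111 106 108 |   7   8   7   6   2   1   0   0   0   1   1   4   5   7   6
168 125 128 132 148 161 147 123 113 117 136 153 139 117 108 108 |   7   7   7   4   1   0   1   1   2   0   2   3   6   6   6
169 119 124 131 150 162 140 114 110 114 134 150 1
[... 2156 characters left out ...]
 136 159 |  21  18  13  11   7   2  -1  -1  -2  -1   0   1   3   7  13
176 175 181 186 187 183 174 159 148 141 131 121 117 118 133 159 |  22  18  14  13  10   7   3   1   0   0   1   1   1   7  12
177 178 185 190 190 187 179 160 137 124 120 118 117 120 138 167 |  22  19  14  13  11  11   7   3   2   1   1   2   3   7  12
178 185 190 194 196 194 189 173 145 125 121 120 120 126 148 177 |  22  18  14  12  12  11   9   7   4   2   2   2   3   8  12
179 188 192 195 198 198 194 180 153 135 129 127 128 136 158 184 |  20  17  15  12  13  11  11  10   6   5   4   4   6   9  12
180 187 191 196 198 200 193 176 153 141 139 136 138 145 163 186 |  19  17  14  13  12  12  10   8   8   8   6   6   8  10  11
```

Run:
```python
from h import *
a=snap('scene').astype(int)
for nm,xy in(('C',(.4805,-.312)),('B',(.5075,-.2155)),('A',(.5876,-.2885))):
    for z in(.04,.055,.07,.08,.105,.118,.127,.135):
        p=proj('scene',[*xy,z]); u,v=p.round().astype(int)
        print(nm,z,p.round(1),u-7,':',' '.join('%3d'%(x//3) for x in a[v,u-7:u+8].sum(1)))
# lateral sensitivity
p0=proj('scene',[.5,-.25,.07]);print((proj('scene',[.51,-.25,.07])-p0),(proj('scene',[.5,-.24,.07])-p0))
```

```text
C 0.04 [396.4 173.7] 389 :  52  51  50  51  53  51  50  52  49  50  51  51  51  51  52
C 0.055 [396.9 169.9] 390 :  51  51  50  51  51  50  52  51  56  51  51  53  53  53  49
C 0.07 [397.3 166.1] 390 :  49  51  52  50  50  52  49  50  53  50  51  50  52  53  54
C 0.08 [397.6 163.6] 391 :  52  53  52  51  52  50  49  50  49  53  48  50  50  50  51
C 0.105 [398.3 157.1] 391 :  52  52  51  48  53  50  51  52  52  51  51  51  50  52  52
C 0.118 [398.7 153.6] 392 :  51  52  49  50  50  52  49  52  50  49  53  51  50  49  51
C 0.127 [399.  151.2] 392 :  52  47  53  52  52  51  52  48  52  53  50  52  50  51  53
C 0.135 [399.3 149.1] 392 :  51  50  52  51  52  49  50  50  54  53  51  50  51  51  47
B 0.04 [372.1 180.4] 365 : 229 220 219 225 223 184 130 131 188 220 146  70  58  59  57
B 0.055 [372.4 176.6] 365 : 202 191 183 153 127 105 106 121 130 125  79  55  58  61  59
B 0.07 [372.6 172.7] 366 :  92  95  95  83  85 100 113 104  69  56  61  56  59  58  59
B 0.08 [372.8 170.1] 366 : 111 132 127 121 119 112 106  87  62  55  58  57  60  56  60
B 0.105 [373.3 163.5] 366 : 141 141 120 114 122 12
[... 354 characters left out ...]
27 117 135 155 112  64  55  60  61
A 0.055 [369.3 161.6] 362 : 215 211 203 205 205 198 155 121 122 126  90  63  58  60  59
A 0.07 [369.6 157.9] 363 : 199 201 201 204 197 173 124 113  99  64  56  59  59  58  58
A 0.08 [369.7 155.4] 363 : 170 179 183 189 193 178 128 102  76  60  59  60  58  59  59
A 0.105 [370.2 149.1] 363 : 193 181 154 161 172 170 129  80  56  61  62  57  59  57  57
A 0.118 [370.4 145.7] 363 : 173 169 159 155 168 168 132  76  54  57  61  60  58  55  55
A 0.127 [370.6 143.4] 364 : 170 167 180 197 190 121  62  57  59  60  57  58  57  53  50
A 0.135 [370.7 141.3] 364 : 157 166 192 203 186 106  57  58  60  61  57  57  55  54  49
[-2.23994748 -1.04397912] [-1.95120901  0.98474506]
```

```bash
python3 -c "
from h import *
go(.631,.249,.13,0); print(manip.sense()['q'])"
```

```text
tcp [0.4584 0.0983 0.2088] head 179.84 -> x,y,z,yaw [-5.738  5.039  2.625] -0.02 t 44.4 gap 0.514219741021694
[-2.76010155e-02  3.15241794e-01  1.80894392e+00 -1.75663427e-04
  1.01750123e+00 -1.59550281e+00]
```

Emit:
drive_tool(
  motion=[
    [[46,-1.1,0.9,0.2,0],[46,-2.2,1.9,0.6,0],[46,-3.3,2.9,1,0],[46,-4.4,3.9,1.6,0],[46,-5.3,4.7,2.2,0],[46,-5.74,5.04,2.6,0],[46,-5.74,5.04,2.6,0],[46,-5.74,5.04,2.6,0]],
  ],
)

```text
t: 45.2
tcp_pos: [0.6299, 0.2496, 0.1301]
tool_rot: [0.001, 1.0, -0.0, -0.001]
force: [0.8, -0.1, -0.2]
finger_gap: 0.539
gripper_force: 0.0
```

```bash
python3 -c "
from h import *
go(.631,.249,.052,0)"
```

```text
tcp [0.6299 0.2496 0.1301] head 179.92 -> x,y,z,yaw [-0.042 -0.02   2.605] -0.01 t 45.2 gap 0.5389412217775594
```

Emit:
drive_tool(
  motion=[
    [[46,-0.04,0,0.8,0],[46,-0.04,0,1.7,0],[46,-0.04,0,2.4,0],[46,-0.04,0,2.6,0],[46,-0.04,0,2.6,0],[36,-0.04,0,2.6,0],[32,-0.04,0,2.6,0],[29,-0.04,0,2.6,0],[29,-0.04,0,2.6,0]],
  ],
  squeeze=20,
)

```text
t: 46.1
tcp_pos: [0.6329, 0.2507, 0.0548]
tool_rot: [0.0, 1.0, 0.0, 0.002]
force: [-0.3, -1.2, 6.2]
finger_gap: 0.353
gripper_force: 19.9
```

```bash
python3 -c "
from h import *
held()"
```

```text
t 46.1 gap 30.13 grip 19.9 F [-0.3 -1.2  6.2] T [-0.262  0.018 -0.007] tcp [0.6329 0.2507 0.0548]
```

Emit:
drive_tool(
  motion=[
    [[44,0,0,0,0],[44,0,0,0,0],[44,0,0,0,0],[44,0,0,-1.2,0],[44,0,0,-2,0.5],[44,0,0,-2,1.5],[44,0,0,-2,2.5],[44,0,0,-2,3.5],[44,0,0,-2,4.5],[44,0,0,-2,5.5]],
  ],
)

```text
t: 47.1
tcp_pos: [0.6311, 0.2508, 0.1124]
tool_rot: [0.377, 0.926, -0.0, -0.0]
force: [-0.5, 0.6, -0.0]
finger_gap: 0.513
gripper_force: 0.0
```

Emit:
drive_tool(
  motion=[
    [[44,0,0,0,1],[44,0,0,0,2],[44,0,0,0,3],[44,0,0,0,4],[44,0,0,0,5],[44,0,0,0,5.75],[44,0,0,0,5.75],[44,0,0,0,5.75]],
  ],
)

```text
t: 47.9
tcp_pos: [0.6313, 0.2507, 0.1126]
tool_rot: [0.706, 0.708, -0.0, -0.0]
force: [-0.7, -0.2, -0.1]
finger_gap: 0.514
gripper_force: 0.0
```

```bash
python3 -c "
from h import *
go(.632,.2507,.052,90)"
```

```text
tcp [0.6313 0.2507 0.1126] head 90.1 -> x,y,z,yaw [-1.00e-03  2.50e-02  2.02e+00] 0.013 t 47.9 gap 0.5135961921586812
```

Emit:
drive_tool(
  motion=[
    [[44,0,0,0.8,0],[44,0,0,1.6,0],[44,0,0,2,0],[44,0,0,2,0],[36,0,0,2,0],[32,0,0,2,0],[26,0,0,2,0],[26,0,0,2,0],[26,0,0,2,0]],
  ],
  squeeze=30,
)

```text
t: 48.8
tcp_pos: [0.6328, 0.2509, 0.0544]
tool_rot: [0.707, 0.707, 0.001, 0.001]
force: [-0.4, 0.5, 4.3]
finger_gap: 0.349
gripper_force: 30.0
```

Emit:
drive_tool(
  motion=[
    [[26,0,0,-0.6,0],[26,0,0,-1.6,0],[26,0,0,-2.8,0],[26,0,0,-4,0],[26,0,0,-5,0],[26,0,0,-5,0],[26,0,0,-5,0]],
  ],
)

```text
t: 49.5
tcp_pos: [0.6312, 0.2506, 0.2031]
tool_rot: [0.707, 0.707, 0.0, 0.0]
force: [0.0, -0.2, 0.2]
finger_gap: 0.346
gripper_force: 29.8
```

```bash
python3 -c "
from h import *
held(); go(.5877,-.2884,.205,90)"
```

```text
t 49.5 gap 29.52 grip 29.8 F [ 0.  -0.2  0.2] T [-0.014  0.092 -0.008] tcp [0.6312 0.2506 0.2031]
tcp [0.6312 0.2506 0.2031] head 89.97 -> x,y,z,yaw [-17.969  -1.442  -0.065] -0.003 t 49.5 gap 0.34569780639095565
```

Emit:
drive_tool(
  motion=[
    [[26,-1,-0.1,0,0],[26,-2.4,-0.2,0,0],[26,-4,-0.4,0,0],[26,-5.6,-0.5,0,0],[26,-7.2,-0.6,0,0],[26,-8.8,-0.7,0,0],[26,-10.4,-0.9,0,0],[26,-12,-1,0,0],[26,-13.6,-1.2,0,0],[26,-15.2,-1.3,0,0]],
  ],
)

```text
t: 50.5
tcp_pos: [0.59, -0.2062, 0.2002]
tool_rot: [0.707, 0.707, -0.001, -0.003]
force: [0.3, 0.5, -0.8]
finger_gap: 0.346
gripper_force: 29.8
```

Emit:
drive_tool(
  motion=[
    [[26,-1,-0.1,0,0],[26,-2,-0.1,0,0],[26,-2.4,-0.1,0,0],[26,-2.4,-0.1,0,0],[26,-2.4,-0.1,0,0]],
  ],
)

```text
t: 51.0
tcp_pos: [0.5886, -0.2756, 0.2016]
tool_rot: [0.707, 0.707, 0.0, -0.002]
force: [0.4, 0.8, -0.9]
finger_gap: 0.341
gripper_force: 29.8
```

```bash
python3 -c "
from h import *
held(); go(.5877,-.2884,.195,90)
for n in ('scene',): 
  a=snap(n).astype(int)
  for z in(.03,.04,.055,.09,.11,.125,.16,.18,.2):
    p=proj(n,[.5877,-.2884,z]); u,v=p.round().astype(int); print(z,p.round(1),u-10,':',' '.join('%3d'%(x//3) for x in a[v,u-10:u+11].sum(1)))
"
```

```text
t 51.0 gap 29.16 grip 29.8 F [ 0.4  0.8 -0.9] T [0.046 0.018 0.021] tcp [ 0.5886 -0.2756  0.2016]
tcp [ 0.5886 -0.2756  0.2016] head 89.99 -> x,y,z,yaw [-0.429 -0.029  0.219] -0.001 t 51.0 gap 0.3414073910288914
0.03 [368.9 167.6] 359 : 124  58  41  45  46  44  45  45  51  56  51  47  53  62  69  68  72  71  72  72  73
0.04 [369.  165.2] 359 :  87  41  40  42  43  41  42  44  52  59  50  52  56  64  67  73  72  72  73  73  72
0.055 [369.3 161.6] 359 :  83  44  43  46  46  44  45  44  49  54  50  50  59  65  69  73  73  75  71  69  74
0.09 [369.9 152.9] 360 :  46  43  45  42  42  45  49  62  51  49  57  62  68  72  72  71  72  72  74  72  73
0.11 [370.2 147.8] 360 :  48  41  43  45  41  43  52  52  51  53  60  66  70  72  73  71  72  74  73  70  72
0.125 [370.5 143.9] 360 :  44  46  41  41  49  60  57  50  51  54  59  66  70  74  73  71  71  72  72  72  71
0.16 [371.1 134.7] 361 :  45  42  48  46  49  53  50  51  55  63  69  72  75  72  72  73  72  71  71  70  73
0.18 [371.5 129.3] 361 :  42  45  44  46  51  47  48  54  63  66  70  73  74  73  73  73  72  71  72  74  71
0.2 [371.8 123.8] 362 :  43  43  51  58  48  50  56  67  67  70  74  72  74  71  73  70  72  72  71  71  68
```

Emit:
drive_tool(
  motion=[
    [[26,-0.3,0,0,0],[26,-0.35,0,0,0],[26,-0.35,0,0.1,0],[26,-0.35,0,0.2,0],[26,-0.35,0,0.2,0]],
  ],
)

```text
t: 51.55
tcp_pos: [0.5889, -0.2872, 0.1962]
tool_rot: [0.707, 0.707, -0.0, -0.001]
force: [0.1, 0.2, -0.8]
finger_gap: 0.342
gripper_force: 29.8
```

```bash
python3 -c "
from h import *
held(); go(.5877,-.2884,.186,90)"
```

```text
t 51.55 gap 29.21 grip 29.8 F [ 0.1  0.2 -0.8] T [-0.008  0.008 -0.053] tcp [ 0.5889 -0.2872  0.1962]
tcp [ 0.5889 -0.2872  0.1962] head 89.99 -> x,y,z,yaw [-0.04  -0.038  0.341] -0.002 t 51.55 gap 0.3420225347518709
```

Emit:
drive_tool(
  motion=[
    [[26,-0.04,-0.04,0.15,0],[26,-0.04,-0.04,0.35,0],[26,-0.04,-0.04,0.5,0],[26,-0.04,-0.04,0.6,0],[26,-0.04,-0.04,0.65,0],[26,-0.04,-0.04,0.65,0]],
  ],
)

```text
t: 52.15
tcp_pos: [0.588, -0.2889, 0.1771]
tool_rot: [0.707, 0.707, -0.0, -0.0]
force: [-0.0, 0.7, -0.3]
finger_gap: 0.34
gripper_force: 29.8
```

```bash
python3 -c "
from h import *
held()"
```

```text
t 52.15 gap 29.03 grip 29.8 F [-0.   0.7 -0.3] T [-0.044  0.005  0.019] tcp [ 0.588  -0.2889  0.1771]
```

Emit:
drive_tool(
  motion=[
    [[26,0,0,0.3,0],[26,0,0,0.7,0],[26,0,0,1.1,0],[26,0,0,1.5,0],[26,0,0,1.5,0]],
  ],
)

```text
t: 52.65
tcp_pos: [0.5864, -0.2879, 0.1294]
tool_rot: [0.707, 0.707, -0.0, -0.003]
force: [-0.2, -0.7, -0.9]
finger_gap: 0.342
gripper_force: 29.8
```

Emit:
drive_tool(
  motion=[
    [[26,0,0,0.4,0],[26,0,0,0.8,0],[26,0,0,1.2,0],[26,0,0,1.6,0],[26,0,0,1.9,0],[26,0,0,1.9,0]],
  ],
)

```text
t: 53.25
tcp_pos: [0.587, -0.2883, 0.0734]
tool_rot: [0.707, 0.707, -0.0, -0.002]
force: [-1.0, -0.1, -0.6]
finger_gap: 0.344
gripper_force: 29.8
```

Emit:
drive_tool(
  motion=[
    [[26,0,0,0.07,0],[26,0,0,0.12,0],[26,0,0,0.17,0],[26,0,0,0.17,0]],
  ],
)

```text
t: 53.65
tcp_pos: [0.5882, -0.2891, 0.0705]
tool_rot: [0.707, 0.707, 0.0, 0.0]
force: [0.1, -0.1, -0.4]
finger_gap: 0.341
gripper_force: 29.8
```

Emit:
drive_tool(
  motion=[
    [[26,0,0,0.07,0],[26,0,0,0.12,0],[26,0,0,0.12,0]],
  ],
)

```text
t: 53.95
tcp_pos: [0.5879, -0.2889, 0.0665]
tool_rot: [0.707, 0.707, -0.0, -0.0]
force: [0.2, -0.6, 0.1]
finger_gap: 0.344
gripper_force: 29.8
```

Seated height reached (66 mm). Release and rise.

Emit:
drive_tool(
  motion=[
    [[28,0,0,0,0],[30,0,0,0,0],[32,0,0,0,0],[38,0,0,0,0],[44,0,0,0,0],[44,0,0,0,0],[44,0,0,0,0]],
  ],
)

```text
t: 54.65
tcp_pos: [0.5881, -0.289, 0.0668]
tool_rot: [0.707, 0.707, 0.0, 0.0]
force: [0.3, -0.3, 0.6]
finger_gap: 0.515
gripper_force: 0.0
```

Emit:
drive_tool(
  motion=[
    [[44,0,0,-0.5,0],[44,0,0,-1.5,0],[44,0,0,-2.7,0],[44,0,0,-4,0],[44,0,0,-4.5,0],[44,0,0,-4.5,0]],
  ],
)

```text
t: 55.25
tcp_pos: [0.5901, -0.2903, 0.2066]
tool_rot: [0.707, 0.707, 0.001, 0.004]
force: [0.2, 0.0, 0.2]
finger_gap: 0.516
gripper_force: 0.0
```

```bash
python3 -c "
from h import *
held(); go(.4,.15,.205,90)"
```

```text
t 55.25 gap 44.05 grip 0.0 F [0.2 0.  0.2] T [-0.047  0.021  0.026] tcp [ 0.5901 -0.2903  0.2066]
tcp [ 0.5901 -0.2903  0.2066] head 89.98 -> x,y,z,yaw [14.676 -6.341 -0.069] -0.002 t 55.25 gap 0.5158136211033598
```

```bash
python3 -c "
from h import *
go(.6387,-.0044,.15,90)
for z in(.05,.06,.07,.08): print(z,onz('top',338,161.2,z))"
```

```text
tcp [ 0.5901 -0.2903  0.2066] head 89.98 -> x,y,z,yaw [9.541 1.604 1.848] -0.002 t 55.25 gap 0.5158136211033598
0.05 [ 0.68192091 -0.03051681  0.05      ]
0.06 [ 0.67982225 -0.03013092  0.06      ]
0.07 [ 0.67772359 -0.02974502  0.07      ]
0.08 [ 0.67562493 -0.02935913  0.08      ]
```

Emit:
drive_tool(
  motion=[
    [[44,1,0.2,0,0],[44,2.4,0.4,0,0],[44,4,0.7,0.2,0],[44,5.5,1,0.6,0],[44,7,1.2,1,0],[44,8.4,1.4,1.4,0],[44,9.3,1.6,1.8,0],[44,9.54,1.6,1.85,0],[44,9.54,1.6,1.85,0],[44,9.54,1.6,1.85,0]],
  ],
)

```text
t: 56.25
tcp_pos: [0.6361, -0.0038, 0.1462]
tool_rot: [0.707, 0.707, -0.0, 0.0]
force: [0.3, 0.3, 0.0]
finger_gap: 0.52
gripper_force: 0.0
```

```bash
python3 -c "
from h import *
go(.6387,-.0044,.055,90)"
```

```text
tcp [ 0.6361 -0.0038  0.1462] head 89.95 -> x,y,z,yaw [-0.017  0.086  3.039] -0.007 t 56.25 gap 0.5195322893558684
```

Emit:
drive_tool(
  motion=[
    [[44,0,0.1,0.8,0],[44,0,0.1,1.6,0],[44,0,0.1,2.4,0],[44,0,0.1,2.9,0],[44,0,0.1,3.03,0],[44,0,0.1,3.03,0],[36,0,0.1,3.03,0],[32,0,0.1,3.03,0],[29,0,0.1,3.03,0],[29,0,0.1,3.03,0]],
  ],
  squeeze=20,
)

```text
t: 57.25
tcp_pos: [0.6397, -0.0028, 0.0561]
tool_rot: [0.707, 0.707, 0.0, 0.001]
force: [0.6, -0.0, 0.5]
finger_gap: 0.34
gripper_force: 0.1
```

Emit:
drive_tool(
  motion=[
    [[44,0,0,0,0],[44,0,0,0,0],[44,0,0,0,0],[44,0,0,-1.2,0],[44,0,0,-2.2,-0.5],[44,0,0,-2.2,-1.5],[44,0,0,-2.2,-2.5],[44,0,0,-2.2,-3.5],[44,0,0,-2.2,-4.5],[44,0,0,-2.2,-5.5]],
  ],
)

```text
t: 58.25
tcp_pos: [0.6391, -0.0028, 0.1213]
tool_rot: [0.388, 0.922, -0.0, -0.0]
force: [-0.1, 0.7, -0.5]
finger_gap: 0.516
gripper_force: 0.0
```

Emit:
drive_tool(
  motion=[
    [[44,0,0,0,-1],[44,0,0,0,-2],[44,0,0,0,-3],[44,0,0,0,-4],[44,0,0,0,-5],[44,0,0,0,-5.75],[44,0,0,0,-5.75],[44,0,0,0,-5.75]],
  ],
)

```text
t: 59.05
tcp_pos: [0.6391, -0.0028, 0.1212]
tool_rot: [0.001, 1.0, 0.0, -0.0]
force: [-0.3, -0.4, -0.1]
finger_gap: 0.516
gripper_force: 0.0
```

```bash
python3 -c "
from h import *
held();go(.6395,-.003,.055,0)"
```

```text
t 59.05 gap 44.07 grip 0.0 F [-0.3 -0.4 -0.1] T [ 0.025  0.004 -0.011] tcp [ 0.6391 -0.0028  0.1212]
tcp [ 0.6391 -0.0028  0.1212] head 179.85 -> x,y,z,yaw [-0.013 -0.007  2.208] -0.019 t 59.05 gap 0.516008176078285
```

Emit:
drive_tool(
  motion=[
    [[44,0,0,0.8,0],[44,0,0,1.6,0],[44,0,0,2.2,0],[44,0,0,2.2,0],[36,0,0,2.2,0],[32,0,0,2.2,0],[26,0,0,2.2,0],[26,0,0,2.2,0],[26,0,0,2.2,0]],
  ],
  squeeze=30,
)

```text
t: 59.95
tcp_pos: [0.6403, -0.0031, 0.0567]
tool_rot: [0.0, 1.0, -0.0, 0.001]
force: [-1.4, -0.4, 5.5]
finger_gap: 0.329
gripper_force: 32.0
```

```bash
python3 -c "
from h import *
held()"
```

```text
t 59.95 gap 28.08 grip 32.0 F [-1.4 -0.4  5.5] T [-0.044  0.001 -0.026] tcp [ 0.6403 -0.0031  0.0567]
```

Emit:
drive_tool(
  motion=[
    [[26,0,0,-0.6,0],[26,0,0,-1.6,0],[26,0,0,-2.8,0],[26,0,0,-4,0],[26,0,0,-5,0],[26,0,0,-5,0],[26,0,0,-5,0]],
  ],
)

```text
t: 60.65
tcp_pos: [0.639, -0.0027, 0.2058]
tool_rot: [0.0, 1.0, -0.0, 0.0]
force: [0.0, -0.6, -1.2]
finger_gap: 0.33
gripper_force: 31.4
```

```bash
python3 -c "
from h import *
held();go(.510,-.216,.205,0)"
```

```text
t 60.65 gap 28.19 grip 31.4 F [ 0.  -0.6 -1.2] T [ 0.022  0.022 -0.057] tcp [ 0.639  -0.0027  0.2058]
tcp [ 0.639  -0.0027  0.2058] head 179.97 -> x,y,z,yaw [ 4.298 -7.112  0.024] -0.004 t 60.65 gap 0.3301346473596693
```

```bash
python3 -c "
from h import *
a=snap('scene').astype(int)
for z in(.14,.15,.16,.17,.18,.19,.2,.21):
    p=proj('scene',[.639,-.0027,z]); u,v=p.round().astype(int); print(z,p.round(1),u-12,':',' '.join('%3d'%(x//3) for x in a[v,u-12:u+13].sum(1)))"
```

```text
0.14 [298.  161.2] 286 : 230 226 222 217 214 213 206 205 203 199 198 195 186 181 184 193 211 208 191 179 173 176 180 180 181
0.15 [297.9 158.4] 286 : 204 200 198 196 196 200 202 191 160 152 157 163 157 145 141 140 141 153 172 176 176 175 173 171 168
0.16 [297.7 155.5] 286 : 165 164 164 168 167 166 173 160 145 151 158 160 148 144 140 139 139 153 167 171 172 173 169 172 171
0.17 [297.6 152.7] 286 : 161 166 170 172 167 159 151 145 144 155 160 159 147 142 142 139 144 171 190 195 194 191 187 189 187
0.18 [297.4 149.8] 285 : 164 166 169 171 172 169 168 168 160 149 154 156 147 142 143 141 139 148 176 184 171 169 171 170 170
0.19 [297.2 146.9] 285 : 174 175 178 180 178 176 173 163 154 146 151 149 145 144 142 139 138 148 172 158 155 163 170 171 174
0.2 [297.1 143.9] 285 : 180 181 178 172 172 169 167 162 144 145 150 145 144 142 140 139 141 144 152 166 176 180 183 185 186
0.21 [296.9 141. ] 285 : 183 164 159 161 161 163 184 179 147 141 143 144 143 142 141 142 148 176 202 197 199 200 201 202 199
```

Emit:
drive_tool(
  motion=[
    [[26,0.6,-1,0,0],[26,1.3,-2.2,0,0],[26,2.1,-3.5,0,0],[26,2.9,-4.8,0,0],[26,3.6,-6,0,0],[26,4.1,-6.8,0,0],[26,4.28,-7.1,0,0],[26,4.28,-7.1,0.1,0],[26,4.28,-7.1,0.2,0],[26,4.28,-7.1,0.2,0]],
  ],
)

```text
t: 61.7
tcp_pos: [0.5107, -0.214, 0.1982]
tool_rot: [-0.001, 1.0, 0.001, -0.001]
force: [-0.8, 0.5, -0.7]
finger_gap: 0.33
gripper_force: 31.4
```

```bash
python3 -c "
from h import *
held();go(.510,-.216,.178,0)"
```

```text
t 61.7 gap 28.2 grip 31.4 F [-0.8  0.5 -0.7] T [0.027 0.059 0.049] tcp [ 0.5107 -0.214   0.1982]
tcp [ 0.5107 -0.214   0.1982] head -179.94 -> x,y,z,yaw [ 0.023 -0.067  0.673] 0.008 t 61.7 gap 0.3302431853703024
```

Emit:
drive_tool(
  motion=[
    [[26,0.02,-0.05,0.1,0],[26,0.02,-0.05,0.25,0],[26,0.02,-0.05,0.4,0],[26,0.02,-0.05,0.5,0],[26,0.02,-0.05,0.6,0],[26,0.02,-0.05,0.6,0]],
  ],
)

```text
t: 62.3
tcp_pos: [0.5098, -0.2171, 0.1808]
tool_rot: [0.0, 1.0, 0.0, -0.0]
force: [-0.9, -0.8, -0.2]
finger_gap: 0.329
gripper_force: 31.4
```

Emit:
drive_tool(
  motion=[
    [[26,0,0,0.1,0],[26,0,0,0.2,0],[26,0,0,0.2,0],[26,0,0,0.2,0]],
  ],
)

```text
t: 62.7
tcp_pos: [0.51, -0.2172, 0.1752]
tool_rot: [0.0, 1.0, 0.0, -0.0]
force: [-0.1, 0.3, -0.6]
finger_gap: 0.327
gripper_force: 31.4
```

Emit:
drive_tool(
  motion=[
    [[26,0,0.04,0.3,0],[26,0,0.04,0.7,0],[26,0,0.04,1.1,0],[26,0,0.04,1.5,0],[26,0,0.04,1.5,0]],
  ],
)

```text
t: 63.2
tcp_pos: [0.5086, -0.2151, 0.1278]
tool_rot: [0.0, 1.0, 0.001, -0.002]
force: [-0.3, 1.3, 0.1]
finger_gap: 0.326
gripper_force: 31.4
```

Emit:
drive_tool(
  motion=[
    [[26,0,0,0.4,0],[26,0,0,0.8,0],[26,0,0,1.2,0],[26,0,0,1.5,0],[26,0,0,1.75,0],[26,0,0,1.75,0],[26,0,0,1.75,0]],
  ],
)

```text
t: 63.9
tcp_pos: [0.5102, -0.2161, 0.0777]
tool_rot: [0.0, 1.0, 0.0, -0.0]
force: [0.5, 0.6, -0.5]
finger_gap: 0.325
gripper_force: 31.4
```

Emit:
drive_tool(
  motion=[
    [[26,0,0,0.06,0],[26,0,0,0.1,0],[26,0,0,0.1,0]],
  ],
)

```text
t: 64.2
tcp_pos: [0.5102, -0.2161, 0.075]
tool_rot: [0.0, 1.0, -0.0, 0.0]
force: [0.6, -0.2, 0.1]
finger_gap: 0.326
gripper_force: 31.4
```

Emit:
drive_tool(
  motion=[
    [[26,0,0,0.06,0],[26,0,0,0.12,0],[26,0,0,0.18,0],[26,0,0,0.18,0]],
  ],
)

```text
t: 64.6
tcp_pos: [0.5099, -0.2159, 0.0691]
tool_rot: [0.0, 1.0, 0.0, -0.0]
force: [-0.2, -0.1, -1.1]
finger_gap: 0.328
gripper_force: 31.4
```

Emit:
drive_tool(
  motion=[
    [[28,0,0,0,0],[30,0,0,0,0],[32,0,0,0,0],[38,0,0,0,0],[44,0,0,0,0],[44,0,0,0,0],[44,0,0,0,0]],
  ],
)

```text
t: 65.3
tcp_pos: [0.5101, -0.2161, 0.0694]
tool_rot: [0.0, 1.0, -0.0, 0.0]
force: [-0.4, 0.2, 0.6]
finger_gap: 0.515
gripper_force: 0.0
```

Emit:
drive_tool(
  motion=[
    [[44,0,0,-0.5,0],[44,0,0,-1.5,0],[44,0,0,-2.7,0],[44,0,0,-4,0],[44,0,0,-4.5,0],[44,0,0,-4.5,0]],
  ],
)

```text
t: 65.9
tcp_pos: [0.5118, -0.2171, 0.2073]
tool_rot: [0.0, 1.0, -0.002, 0.003]
force: [-0.5, -0.5, -0.0]
finger_gap: 0.516
gripper_force: 0.0
```

Emit:
drive_tool(
  motion=[
    [[44,0.3,1.5,0,0],[44,0.6,3,0,0],[44,0.8,4.5,0,0],[44,1,6,0,0],[44,1.2,7.5,0,0],[44,1.2,9,0,0],[44,1.2,10.5,0,0],[44,1.2,12,0,0],[44,1.2,13.5,0,0],[44,1.2,15,0,0]],
  ],
)

```text
t: 66.9
tcp_pos: [0.4729, 0.2355, 0.2027]
tool_rot: [0.0, 1.0, -0.0, -0.001]
force: [0.7, -0.3, -0.1]
finger_gap: 0.514
gripper_force: 0.0
```

Emit:
drive_tool(
  motion=[
    [[44,1.5,1.2,0,0],[44,2,1.5,0,0],[44,2,1.5,0,0],[44,2,1.5,0,0]],
  ],
)

```text
t: 67.3
tcp_pos: [0.4136, 0.279, 0.2034]
tool_rot: [-0.0, 1.0, -0.001, -0.001]
force: [0.5, 0.4, -1.1]
finger_gap: 0.513
gripper_force: 0.0
```

```bash
python3 -c "
from h import *
held()
a=snap('scene'); b=snap('top')
c=cv2.resize(a[110:230,320:430],(550,600),interpolation=cv2.INTER_CUBIC)
d=cv2.resize(b[155:235,365:415],None,fx=5,fy=7.5,interpolation=cv2.INTER_CUBIC)
d=cv2.resize(b[155:235,365:435],(250,286),interpolation=cv2.INTER_CUBIC)
e=np.zeros((600,800,3),np.uint8);e[:,:550]=c;e[:286,550:]=d
e[300:600,550:]=cv2.resize(b[130:250,220:320],(250,300))
cv2.imwrite('pics/z.png',e)"
```

```text
t 67.3 gap 43.83 grip 0.0 F [ 0.5  0.4 -1.1] T [-0.058 -0.026  0.028] tcp [0.4136 0.279  0.2034]
```

View pics/z.png

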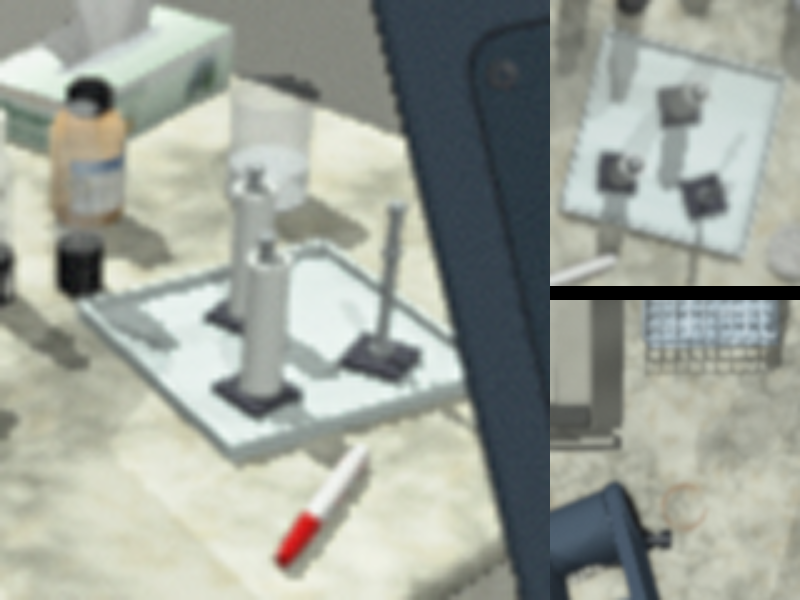

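```bash
python3 -c "
from h import *
print(manip.sign_off())"
```

```text
the job is handed in; nothing more can be done
None
```

I handed the job in at about 67 s: the last picture shows all three posts upright in the tray, both tubes down on a post's foot and the spare post bare, though one post slipped from the grip once and was picked up again, and the hand-in returned no verdict.

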